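Make up two coffee sets on the serving boards

ROBOT

A 6-joint arm with a two-finger parallel gripper is mounted at the origin on the work surface. World frame = base frame: x ahead of the robot, y to its left, z up, the work surface at z = 0. Lengths are in m, angles in rad, forces in N, time in s.
With the tool pointing down it reaches from about 0.275 to 0.75 m from the base axis. Payload 10.2 kg.
Tool frame: the origin (TCP) lies on the centre line of the jaws, within the pads' length; the fingertips stand 8 mm ahead of it and the grasp point (between the pads) lies 11 mm behind it; z points along the fingers, y is the line along which they close (so a half turn about z gives the same grasp; the last joint's range is limited). The gripper opens to 85 mm and grips with 20 to 120 N. Pads are 22 mm wide; open, the fingers measure 114 mm over their backs; the gripper's body (76 mm by 85 mm) begins 54 mm behind the grasp point. The pads swing forward as they close: fully open they stand 13 mm farther back than shut.
Start: joints at [-1.465, 0.313, 1.498, -0, 1.331, -0.223], TCP at [0.17, -0.497, 0.239] pointing down, gripper open.
Joint ranges: [-2.94, 2.94], [-0.97, 2.17], [0.19, 2.56], [-1.23, 4.37], [0.02, 3.11], [-2.88, 2.88]. Speed limits (rad/s): [2.39, 2.39, 3.01, 3.14, 3.14, 3.14].

INTERFACE

Orientations are given as a rotation vector (axis times angle).
In Python, from workcell import status, viewer, job gives the robot as it stands.
- The arm moves only by the tool servo_tool, never from a script. Its argument "series" is a list of rows, each an object of numbers: "tx", "ty", "tz": the shift along the tool's x, y, z in units of 30 mm (1.0 is 30 mm); "twist": the turn about the tool's z in units of 0.15 rad (1.0 is 0.15 rad). A call has 1 to 20 rows; each row shifts and turns the commanded pose from where the row before left it, along the tool's axes as they then stand; what a row does not reach is not made up. A row lasts 1/10 s, in which the tool goes at most 50 mm and 8.59 degrees, less where a joint would pass 70% of its speed; a pose out of reach is approached as far as the arm can. A call with a number of a shift or a turn outside -1 to 1 is refused whole. A call with a gripper value outside its range is refused whole. "gripper" is the finger opening in mm, from 0 to 85.4, set as the call begins (left out, the last holds). The fingers move at their own pace and stop on an object; "squeeze" is the grip in N (left out, the last holds). Time passes only in rows, so rows that do not move let the fingers close. It gives the time, the measured TCP pose, the force, the opening and the grip force at its end, in the units of the state.
- status.get_state(): the state, without advancing time (a new reading comes with each control period).
- viewer.get_image(name): name is "scene" or "top"; returns a dict with "frame" (420x560x3 uint8, red, green, blue), "K" (3x3 intrinsics, pixels), "k1" (the pictures are not rectified: a ray, as slopes to the right and down, at radius r is drawn at 1 + k1 r^2 times it, then the intrinsics apply), "R" (3x3) and "t" (3): a world point X has camera coordinates R X + t. Camera axes: x right, y down, z forward; pixel columns grow to the right and rows downward; lengths in m; the calibration is good to about 2 mm. A picture is of the moment at which its call begins. There is no depth.
- job.sign_off(): hands the job in; it is judged then, once.
The state is a dict: "time": time; "q": joint angles; "joint_velocities": joint speeds; "effort": joint torques, N m; "tool_pos": TCP position; "tool_rot": TCP orientation; "wrist_force": force on the tool from outside, world axes, zero at the start; "wrist_torque": the same for the moment, N m; "gripper_width": finger opening in m; "grip_force": force on a finger pad.
Only numpy, scipy, OpenCV 4.12 (cv2) and the standard library are available. Lean on these libraries where they do the work, as an engineer would, in place of code of your own. Each camera call takes 0.05 s, during which the arm holds its last target. There are 200 camera calls.

TASK

Make up two coffee sets in the espresso nook: the oak board gets the green cup, the cobalt sugar jar and the spoon, and the black slate board gets the terracotta cup and the steel milk jug. On each board the cup stands upright centred on the round white disc and the jar or jug upright centred on the square white pad; the spoon lies lengthwise along the middle of the narrow white strip of the oak board, either way round. Set each thing down gently without dropping it or knocking anything over, and leave the stack of white cups, the portafilter and the tamper where they are.

Things in the scene. Friction and masses are not known exactly. Their poses are not given: they have to be found in the camera images.
- oak_board: pale oak serving board, fixed slab 170 (x) x 240 (y) x 12 mm high; origin: centre of underside; x points away from the robot, y to its left. Flush in its top: round white disc, 70 mm across, at x -20, y +62 (for the cup); square white pad 84 x 84 at x -20, y -55 (for jar or jug); white strip 34 x 190, long along y, at x +58, y 0 (far side, for the spoon)
- slate_board: black slate serving board, fixed slab 170 (x) x 240 (y) x 12 mm high; origin: centre of underside; x points away from the robot, y to its left. Flush in its top: round white disc, 70 mm across, at x -20, y +62 (for the cup); square white pad 84 x 84 at x -20, y -55 (for jar or jug); no strip
- green_cup: green demitasse cup, open, 55 mm high, foot 42 across, upright wall 58 across from 28 mm up to the rim; ear handle on its +y side reaching 50 mm from the axis at 18 to 46 mm height, at the start pointing roughly at the robot; 120 g; origin: centre of foot, z up. Grip the wall from above, closing along its x
- terracotta_cup: terracotta (orange-brown) demitasse cup, open, 55 mm high, foot 42 across, upright wall 58 across from 28 mm up to the rim; ear handle on its +y side reaching 50 mm from the axis at 18 to 46 mm height, at the start pointing roughly at the robot; 120 g; origin: centre of foot, z up. Grip the wall from above, closing along its x
- sugar_jar: cobalt-blue glass sugar jar, 56 mm across and upright-walled up to 44 mm, with a screwed-on aluminium lid 50 mm across; 63 mm high in all; about 220 g; origin at the centre of its underside, z up; round, may be gripped from above at any yaw
- milk_jug: open steel milk jug, 56 mm across, 62 high; handle on its +y side reaching 51 mm from the axis at 12 to 52 mm height, at the start pointing roughly at the robot; small spout on -y reaching 37 mm; 160 g; origin: centre of underside, z up. Grip from above, closing along its x
- spoon: demitasse spoon 138 mm long, lying along its x: walnut handle from x -70 to +15 mm, 11 wide, 8 high; then steel neck and bowl, 25 wide, to x +68, 5.5 high; 30 g, balance within 15 mm of the origin; origin on its underside, z up. Pinch the handle at the origin from above, closing along its y
- cup_stack: bystander: stack of three white demitasse cups, 107 mm high, 62 mm across plus handles, behind the boards; origin at the centre of its underside
- portafilter: bystander: steel portafilter basket 72 mm across, 36 mm high, with a walnut handle along its x reaching 170 mm from the centre, at the right of the boards; origin at the centre of the basket's underside
- tamper: bystander: coffee tamper, steel foot 58 mm across, walnut knob, 82 mm high, at the left of the boards; origin at the centre of its underside
Mind the look-alikes: they are no part of the job. Leave any pink or yellow look-alike of the sugar_jar alone.

How it is judged:
By the outcome, as a careful person would: the job done as asked, in the order asked, and still so for the second after the job is handed in, with the robot touching nothing.
It also fails if it takes over 120 s, if anything falls off the work surface, if the arm or the gripper's body presses on something with over 40 N, if the wrist force passes 120 N, or if a joint passes its speed limit or range.

## Working session

There is one attempt and no reset: what is moved stays moved. The work goes in short steps, Python scripts to look and compute and a tool call to move; the robot and the scene stay as the last step left them, time stands still between calls to the robot, and variables do not carry over. Pictures are saved under pics/ and viewed, at most 14 in all, crops included, and the job is handed in when it is done.

Besides the shell and the picture viewer there is one more tool, called after "Request:" as name(argument=value, ...), one argument or row to a line, values as JSON. servo_tool: Moves the arm, as the interface text tells. Its arguments: {"type":"object","properties":{"series":{"type":"array","items":{"type":"object","properties":{"tx":{"type":"number"},"ty":{"type":"number"},"tz":{"type":"number"},"twist":{"type":"number"}}}},"gripper":{"type":"number"},"squeeze":{"type":"number"}},"required":["series"]}

```bash
mkdir -p pics; ls; python3 - <<'E'
from workcell import status, viewer
import cv2
s=status.get_state(); print(s)
for n in ("scene","top"):
    d=viewer.get_image(n); cv2.imwrite(f"pics/{n}0.png",cv2.resize(d["frame"][:,:,::-1],(800,600),interpolation=cv2.INTER_CUBIC))
    import numpy as np
    np.savez(f"{n}0.npz",**d); print(n,d["K"],d["k1"],d["R"],d["t"])
E
```

```text
pics
{'time': 0.0, 'q': array([-1.46544096e+00,  3.13453391e-01,  1.49847964e+00, -1.52145314e-06,
        1.33101517e+00, -2.23348658e-01]), 'joint_velocities': array([-1.03467876e-03,  5.24140876e-05,  2.68997968e-05, -2.28415820e-04,
        8.71659141e-04,  1.58388113e-03]), 'effort': array([ 1.00946470e-04, -4.12269688e+01, -2.59741491e+01, -1.97721674e-04,
        4.13898902e-03, -2.40404825e-05]), 'tool_pos': array([ 0.1694637 , -0.4966161 ,  0.23871732]), 'tool_rot': array([-3.09792325e+00, -5.13784888e-01, -1.23177106e-04]), 'wrist_force': array([ 0.71886938,  1.18398568, -0.10179511]), 'wrist_torque': array([ 0.05496385, -0.00418721,  0.0068498 ]), 'grip_force': 0.0, 'gripper_width': 0.08521436911557072}
scene [[455.33795237   0.         277.80508932]
 [  0.         455.33795237 210.11964217]
 [  0.           0.           1.        ]] -0.06289072351898978 [[-0.59086332  0.80675888 -0.00454407]
 [ 0.6020656   0.43718451 -0.66812178]
 [-0.53702658 -0.39750449 -0.74403806]] [ 0.30132218 -0.30314124  1.69336146]
top [[486.60665271   0.         278.88248804]
 [  0.         486.60665271 206.37898806]
 [  0.           0.           1.        ]] 0.00676905135285541 [[-0.02450232 -0.99954092  0.01782103]
 [-0.98945001  0.0217011  -0.14324018]
 [ 0.14278768 -0.02114274 -0.98952749]] [0.01303466 0.54665757 1.19894165]
```

View pics/scene0.png

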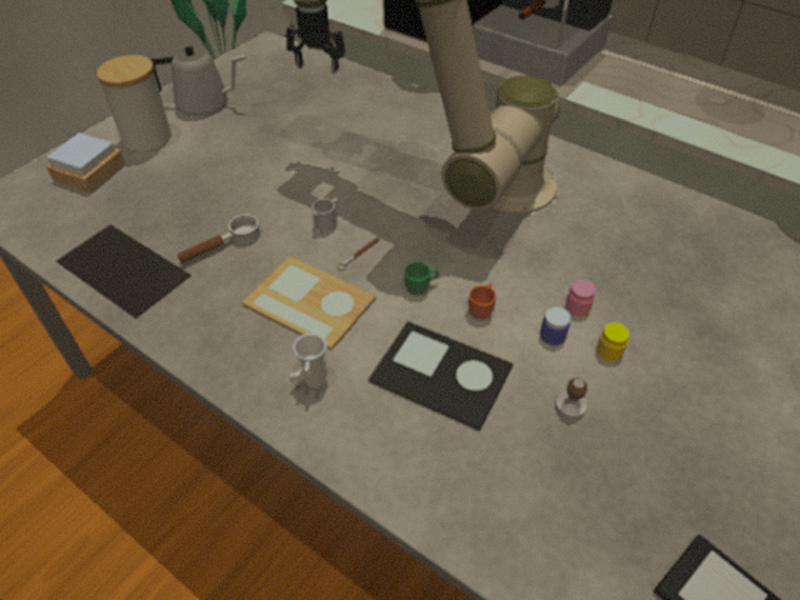

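View pics/top0.png

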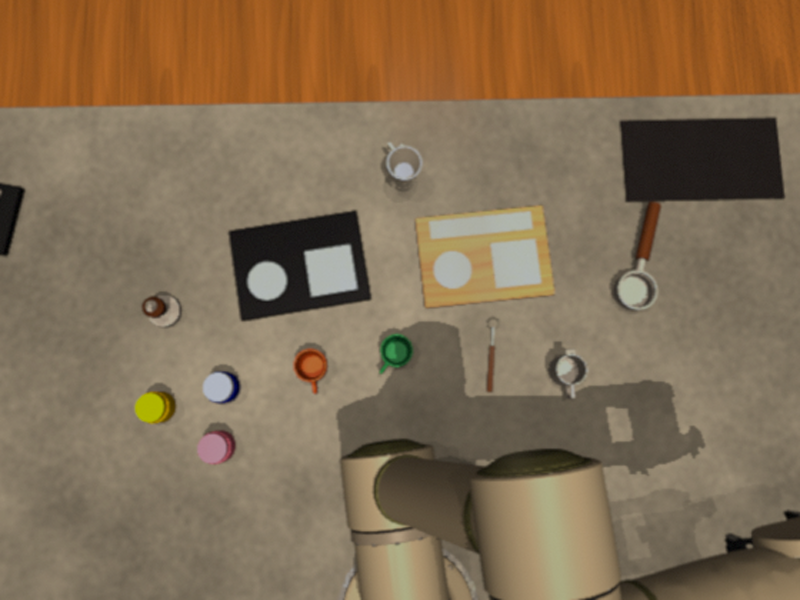

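The scene picture shows both boards, with the oak at about (310,300) and the slate at about (442,373). In the top view (image up is +x), the slate is at (300,265), the oak at (485,257), the green cup at (397,351), the terracotta cup at (311,365), the jar at (220,387), the jug at (569,370), and the spoon runs from (490,390) to (492,322). I'll enlarge both views next.

```bash
cat > h.py <<'E'
import numpy as np, cv2
from workcell import status, viewer
def grab(n,tag):
    d=viewer.get_image(n); np.savez(f"{n}{tag}.npz",**d); return d
def crop(d,c0,r0,w,h,s,fn):
    cv2.imwrite(fn,cv2.resize(d["frame"][r0:r0+h,c0:c0+w,::-1],None,fx=s,fy=s,interpolation=cv2.INTER_CUBIC))
def ray(d,uv):
    K=d["K"];k=float(d["k1"]);D=np.array([k,0,0,0.])
    x=cv2.undistortPoints(np.array([[uv]],float),K,D,criteria=(3,50,1e-10)) if False else cv2.undistortPoints(np.array([[uv]],float),K,D)
    v=d["R"].T@np.array([*x[0,0],1.]); return -d["R"].T@d["t"], v/np.linalg.norm(v)
def onz(d,uv,z):
    o,v=ray(d,uv); return o+v*(z-o[2])/v[2]
def tri(a,ua,b,ub):
    o1,v1=ray(a,ua);o2,v2=ray(b,ub)
    s=np.linalg.lstsq(np.c_[v1,-v2],o2-o1,rcond=None)[0]
    p,q=o1+s[0]*v1,o2+s[1]*v2; return (p+q)/2,np.linalg.norm(p-q)
def proj(d,X):
    K=d["K"];p,_=cv2.projectPoints(np.atleast_2d(X).astype(float),cv2.Rodrigues(d["R"])[0],d["t"],K,np.array([float(d["k1"]),0,0,0])); return p[:,0]
E
python3 - <<'E'
from h import *
t=np.load("top0.npz");s=np.load("scene0.npz")
crop(t,140,140,280,145,2.85,"pics/tc.png")
crop(s,165,130,280,180,2.85,"pics/sc.png")
# white patches on the boards by thresholding, both views
for n,d in(("top",t),("scene",s)):
    hsv=cv2.cvtColor(d["frame"],cv2.COLOR_RGB2HSV)
    for name,lo,hi in(("white",(0,0,165),(179,60,255)),("green",(50,110,30),(90,255,255)),("terra",(0,150,60),(12,255,255)),("blue",(108,100,30),(130,255,255)),("oak",(10,90,120),(25,200,255))):
        m=cv2.inRange(hsv,lo,hi); k,l,st,ce=cv2.connectedComponentsWithStats(m)
        for i in range(1,k):
            if st[i,4]>60 and 80<ce[i][1]<330: print(n,name,st[i],ce[i].round(2))
E
```

```text
top white [276 114  13  11  96] [282.02 119.33]
top white [300 148  73  19 901] [335.98 157.07]
top white [ 343  167   36   34 1006] [360.58 183.89]
top white [214 172  35  35 936] [231.13 188.82]
top white [304 176  26  26 550] [316.41 188.48]
top white [174 184  26  25 504] [186.62 196.11]
top white [434 194  18  20 278] [442.23 203.16]
top white [106 218  18  10  63] [116.98 222.86]
top white [391 250  10  13  86] [394.86 256.08]
top white [142 261  20  20 310] [151.23 270.5 ]
top green [266 234  23  27 404] [276.7  245.46]
top terra [446 141  16  40 308] [453.69 161.14]
top terra [101 208  13  14  63] [109.33 216.13]
top terra [206 244  23  31 441] [217.08 256.12]
top blue [156 261  11  21  70] [163.   271.33]
top oak [ 290  143   99   73 3219] [336.64 182.81]
top oak [205 243  22  26  88] [211.38 256.48]
top oak [213 250  13  11 119] [218.61 255.06]
scene white [444  73  26  17 153] [454.72  80.05]
scene white [458  80  93  38 822] [495.14  96.67]
scene white [ 35  94  41  22 458] [ 55.26 104.6 ]
scene white [539 110  21  17 110] [551.04 118.95]
scene white [189 186  35  25 454] [205.81 197.96]
scene white [225 204  23  17 276] [235.64 211.95]
scene white [179 206  54  31 478] [205.71 221.05]
scene white [383 216  15  11 134] [390.09 220.92]
scene white [277 233  36  29 581] [294.43 247.09]
scene white [321 253  23  19 337] [331.8  262.35]
scene green [284 186  18  13  78] [293.12 192.94]
scene terra [126 167  26  14  67] [137.82 173.55]
scene terra [329 199  18  24 314] [337.   209.97]
scene oak [ 32 104  52  21 143] [ 59.52 116.29]
scene oak [ 170  180   93   64 1629] [219.87 209.54]
scene oak [ 31 200  52  54 682] [ 58.15 229.99]
```

View pics/tc.png

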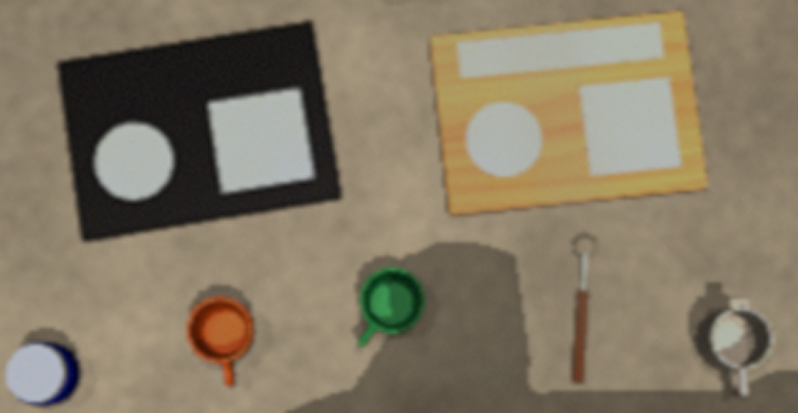

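View pics/sc.png

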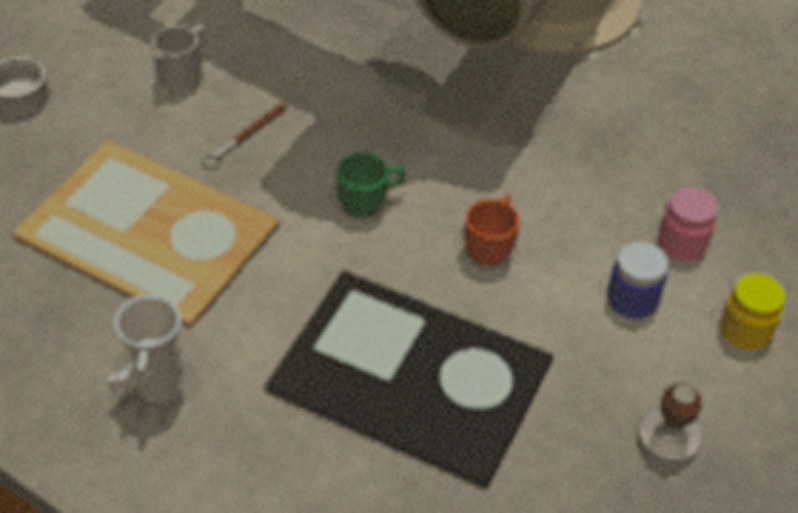

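The crops give me usable rims, lid, spoon ends and board corners in both views. In the top crop the cup rims are at (392,301) green and (221,330) terracotta, the jug rim at (737,338), and the spoon from (578,382) to (584,235). I'll triangulate these.

```bash
python3 - <<'E'
from h import *
np.set_printoptions(precision=4,suppress=True)
t=np.load("top0.npz");s=np.load("scene0.npz")
T=lambda c,r:((c+.5)/2.85-.5+140,(r+.5)/2.85-.5+140)
S=lambda c,r:((c+.5)/2.85-.5+165,(r+.5)/2.85-.5+130)
P={"green rim":(T(392,301),S(363,169),.055),"terra rim":(T(221,330),S(492,215),.055),"jar lid":((151.23,270.5),S(641,263),.063),
"jug rim":(T(737,338),S(177,42),.062),"sp end":(T(578,382),S(284,107),.008),"sp junc":(T(583,292),S(238,139),.008),"sp tip":(T(584,235),S(207,164),.005),
"o disc":((316.41,188.48),(235.64,211.95),.012),"o pad":((360.58,183.89),(205.81,197.96),.012),"o strip":((335.98,157.07),S(112,263),.012),
"s disc":((186.62,196.11),(331.8,262.35),.012),"s pad":((231.13,188.82),(294.43,247.09),.012),
"green h":(T(363,343),S(402,175),.035),"terra h":(T(229,383),S(507,201),.035),"jug h":(T(744,393),S(200,30),.04),"jug spout":(T(739,303),S(160,50),.06),
"o FL":(T(430,38),S(190,318),.012),"o FR":(T(683,12),S(14,231),.012),"o NR":(T(708,187),S(110,142),.012),"o NL":(T(450,214),S(278,224),.012),
"s FL":(T(59,63),S(487,483),.012),"s FR":(T(312,22),S(266,386),.012),"s NR":(T(341,198),S(347,271),.012),"s NL":(T(83,241),S(552,357),.012),
"stack":(T(404*1.995-399,0),S(148,325),.107)}
for k,(a,b,z) in P.items():
    p,e=tri(t,a,s,b); print(f"{k:10s}",p,"gap",round(e,4),"| top@z",onz(t,a,z)[:2],"scene@z",onz(s,b,z)[:2],z)
E
```

```text
green rim  [0.4468 0.0078 0.0523] gap 0.0015 | top@z [0.447  0.0072] scene@z [0.4487 0.01  ] 0.055
terra rim  [0.4248 0.1572 0.0544] gap 0.0027 | top@z [0.4254 0.1559] scene@z [0.4246 0.1585] 0.055
jar lid    [0.3928 0.3168 0.0562] gap 0.001 | top@z [0.3924 0.3156] scene@z [0.3991 0.318 ] 0.063
jug rim    [ 0.4074 -0.2911  0.058 ] gap 0.0015 | top@z [ 0.4077 -0.2907] scene@z [ 0.4106 -0.2869] 0.062
sp end     [ 0.3727 -0.1594 -0.002 ] gap 0.0027 | top@z [ 0.3734 -0.1591] scene@z [ 0.3806 -0.1513] 0.008
sp junc    [ 0.4533 -0.166   0.0042] gap 0.004 | top@z [ 0.4542 -0.1671] scene@z [ 0.4554 -0.1615] 0.008
sp tip     [ 0.5056 -0.1695  0.0035] gap 0.0037 | top@z [ 0.5065 -0.1708] scene@z [ 0.506  -0.1666] 0.005
o disc     [ 0.5959 -0.0993  0.01  ] gap 0.0014 | top@z [ 0.5959 -0.0997] scene@z [ 0.5969 -0.0974] 0.012
o pad      [ 0.6055 -0.2157  0.0091] gap 0.0026 | top@z [ 0.6057 -0.2162] scene@z [ 0.6068 -0.2122] 0.012
o strip    [ 0.6806 -0.155   0.0044] gap 0.0015 | top@z [ 0.6792 -0.1545] scene@z [ 0.6846 -0.1491] 0.012
s disc     [0.5829 0.2403 0.0091] gap 0.0021 | top@z [0.583  0.
[... 766 characters left out ...]
 0.5463 -0.2841  0.0059] gap 0.0067 | top@z [ 0.5474 -0.2855] scene@z [ 0.5494 -0.2758] 0.012
o NL       [ 0.5287 -0.0481  0.0001] gap 0.0019 | top@z [ 0.5277 -0.0482] scene@z [ 0.5366 -0.0404] 0.012
s FL       [0.6766 0.3102 0.006 ] gap 0.0025 | top@z [0.6757 0.3077] scene@z [0.6793 0.3127] 0.012
s FR       [0.7108 0.0761 0.0058] gap 0.0033 | top@z [0.71   0.0745] scene@z [0.7133 0.0805] 0.012
s NR       [0.5439 0.0534 0.0056] gap 0.0061 | top@z [0.5446 0.0507] scene@z [0.5469 0.0592] 0.012
s NL       [0.5113 0.2869 0.0023] gap 0.001 | top@z [0.5105 0.2844] scene@z [0.518  0.2898] 0.012
stack      [ 0.7319 -0.028   0.0424] gap 0.0367 | top@z [ 0.7021 -0.0111] scene@z [ 0.7741 -0.0063] 0.107
```

Triangulated heights agree with the stated sizes: rims 52–58 mm, board tops about 9 mm, and disc to pad 117 mm. I'll start with the green cup: twist first, then travel to a point above it.

Request:
servo_tool(
  series=[
    {"twist": 0.9,"tz": 0.3},
    {"twist": 0.9,"tz": 0.3},
    {"twist": 0.9,"tz": 0.3},
    {"twist": 0.9,"tz": 0.3},
    {"twist": 0.9,"tz": 0.3},
    {"twist": 0.9,"tz": 0.3},
    {"twist": 0.99,"tz": 0.3},
    {},
  ],
  gripper=85,
  squeeze=40,
)

```text
validation failed for argument at $.se...
```

```bash
cat > go.py <<'E'
import sys; from h import *
from scipy.spatial.transform import Rotation as Ro
s=status.get_state(); M=Ro.from_rotvec(s["tool_rot"]).as_matrix(); a=np.arctan2(M[1,0],M[0,0])
print("t",round(s["time"],2),"pos",s["tool_pos"].round(4),"alpha",round(a,4),"tilt",M[2,2].round(4),"q1,q6",s["q"][[0,5]].round(2),"w",round(s["gripper_width"],4))
for g in sys.argv[1:]:
    x,y,z,al=map(float,g.split(",")); d=np.array([x,y,z])-s["tool_pos"]; c,n=np.cos(al),np.sin(al)
    u=np.array([d[0]*c+d[1]*n, d[0]*n-d[1]*c, -d[2]])/.03
    print(g,"twist",round((a-al)/.15,2),"tx,ty,tz",u.round(2))
E
python3 go.py .4478,.0086,.13,-.63
```

```text
t 0.1 pos [ 0.1695 -0.4967  0.2388] alpha 0.3288 tilt -1.0 q1,q6 [-1.47 -0.22] w 0.0852
.4478,.0086,.13,-.63 twist 6.39 tx,ty,tz [ -2.43 -19.07   3.63]
```

Request:
servo_tool(
  series=[
    {"tx": 0,"ty": 0,"tz": 0.3,"twist": 0.9},
    {"tx": 0,"ty": 0,"tz": 0.3,"twist": 0.9},
    {"tx": 0,"ty": 0,"tz": 0.3,"twist": 0.9},
    {"tx": 0,"ty": 0,"tz": 0.3,"twist": 0.9},
    {"tx": 0,"ty": 0,"tz": 0.3,"twist": 0.9},
    {"tx": 0,"ty": 0,"tz": 0.3,"twist": 0.9},
    {"tx": 0,"ty": 0,"tz": 0.3,"twist": 0.99},
  ],
  gripper=85,
  squeeze=40,
)

```text
time: 0.8
tool_pos: [0.1695, -0.4967, 0.1756]
tool_rot: [-2.984, 0.981, 0.0]
wrist_force: [-0.1, -0.6, 0.1]
gripper_width: 0.0851
grip_force: 0.0
```

```bash
python3 go.py .4478,.0086,.13,-.63
```

```text
t 0.8 pos [ 0.1695 -0.4967  0.1756] alpha -0.6355 tilt -1.0 q1,q6 [-1.47  0.74] w 0.0851
.4478,.0086,.13,-.63 twist -0.04 tx,ty,tz [ -2.43 -19.08   1.52]
```

Request:
servo_tool(
  series=[
    {"tx": -0.12,"ty": -0.95,"tz": 0.07},
    {"tx": -0.12,"ty": -0.95,"tz": 0.07},
    {"tx": -0.12,"ty": -0.95,"tz": 0.07},
    {"tx": -0.12,"ty": -0.95,"tz": 0.07},
    {"tx": -0.12,"ty": -0.95,"tz": 0.07},
    {"tx": -0.12,"ty": -0.95,"tz": 0.07},
    {"tx": -0.12,"ty": -0.95,"tz": 0.07},
    {"tx": -0.12,"ty": -0.95,"tz": 0.07},
    {"tx": -0.12,"ty": -0.95,"tz": 0.07},
    {"tx": -0.12,"ty": -0.95,"tz": 0.07},
    {"tx": -0.12,"ty": -0.95,"tz": 0.07},
    {"tx": -0.12,"ty": -0.95,"tz": 0.07},
    {"tx": -0.12,"ty": -0.95,"tz": 0.07},
    {"tx": -0.12,"ty": -0.95,"tz": 0.07},
    {"tx": -0.12,"ty": -0.95,"tz": 0.07},
    {"tx": -0.12,"ty": -0.95,"tz": 0.07},
    {"tx": -0.12,"ty": -0.95,"tz": 0.07},
    {"tx": -0.12,"ty": -0.95,"tz": 0.07},
    {"tx": -0.12,"ty": -0.95,"tz": 0.07},
    {"tx": 0,"ty": -0.8,"tz": 0.07},
  ],
)

```text
validation failed for argument at $.se...
```

```bash
python3 go.py .4478,.0086,.028,-.63; python3 - <<'E'
from h import *
d=grab("scene","1"); crop(d,225,80,200,150,4,"pics/s1.png")
t=np.load("top0.npz"); print(onz(t,(282.3,114.5),.107))
print(proj(d,[status.get_state()["tool_pos"]]))
E
```

```text
t 0.8 pos [ 0.1695 -0.4967  0.1756] alpha -0.6355 tilt -1.0 q1,q6 [-1.47  0.74] w 0.0851
.4478,.0086,.028,-.63 twist -0.04 tx,ty,tz [ -2.43 -19.08   4.92]
[ 0.76618591 -0.01228233  0.107     ]
[[223.73311869  65.47645976]]
```

View pics/s1.png

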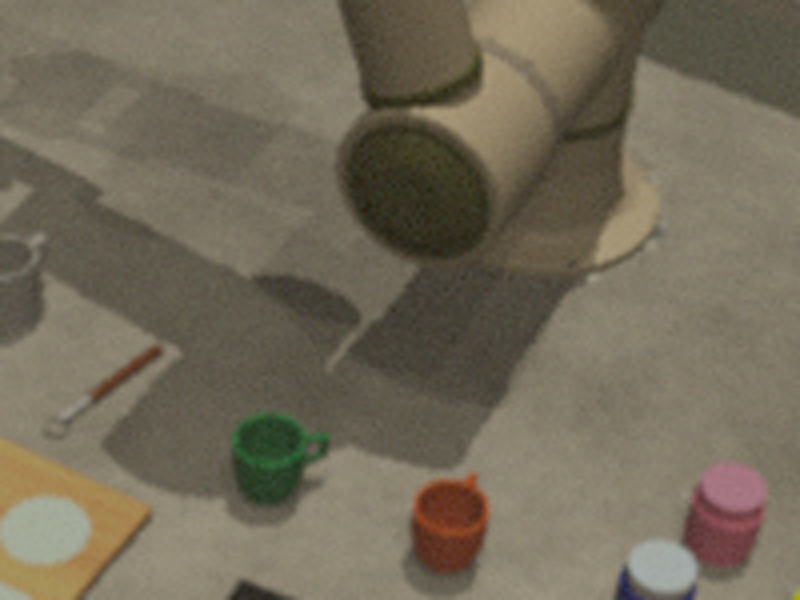

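The call was refused because every row needs all four keys, so the arm hasn't moved. The picture shows the cups undisturbed, with the green rim at (268,440) in the crop.

Request:
servo_tool(
  series=[
    {"tx": -0.12,"ty": -0.95,"tz": 0.07,"twist": 0},
    {"tx": -0.12,"ty": -0.95,"tz": 0.07,"twist": 0},
    {"tx": -0.12,"ty": -0.95,"tz": 0.07,"twist": 0},
    {"tx": -0.12,"ty": -0.95,"tz": 0.07,"twist": 0},
    {"tx": -0.12,"ty": -0.95,"tz": 0.07,"twist": 0},
    {"tx": -0.12,"ty": -0.95,"tz": 0.07,"twist": 0},
    {"tx": -0.12,"ty": -0.95,"tz": 0.07,"twist": 0},
    {"tx": -0.12,"ty": -0.95,"tz": 0.07,"twist": 0},
    {"tx": -0.12,"ty": -0.95,"tz": 0.07,"twist": 0},
    {"tx": -0.12,"ty": -0.95,"tz": 0.07,"twist": 0},
    {"tx": -0.12,"ty": -0.95,"tz": 0.07,"twist": 0},
    {"tx": -0.12,"ty": -0.95,"tz": 0.07,"twist": 0},
    {"tx": -0.12,"ty": -0.95,"tz": 0.07,"twist": 0},
    {"tx": -0.12,"ty": -0.95,"tz": 0.07,"twist": 0},
    {"tx": -0.12,"ty": -0.95,"tz": 0.07,"twist": 0},
    {"tx": -0.12,"ty": -0.95,"tz": 0.07,"twist": 0},
    {"tx": -0.12,"ty": -0.95,"tz": 0.07,"twist": 0},
    {"tx": -0.12,"ty": -0.95,"tz": 0.07,"twist": 0},
    {"tx": -0.12,"ty": -0.95,"tz": 0.07,"twist": 0},
    {"tx": -0.12,"ty": -0.95,"tz": 0.07,"twist": 0},
  ],
)

```text
time: 2.85
tool_pos: [0.4475, 0.0074, 0.1343]
tool_rot: [2.989, -0.968, -0.0]
wrist_force: [0.8, -0.5, 0.2]
gripper_width: 0.085
grip_force: 0.0
```

```bash
python3 go.py .4478,.0086,.028,-.63; python3 - <<'E'
from h import *
d=grab("scene","1"); crop(d,225,80,200,150,4,"pics/s1b.png")
print((proj(d,[status.get_state()["tool_pos"]])-[225,80])*4)
E
```

```text
t 2.85 pos [0.4475 0.0074 0.1343] alpha -0.6265 tilt -1.0 q1,q6 [-0.25  1.95] w 0.085
.4478,.0086,.028,-.63 twist 0.02 tx,ty,tz [-0.01 -0.04  3.54]
[[270.09817069 360.65886562]]
```

View pics/s1b.png

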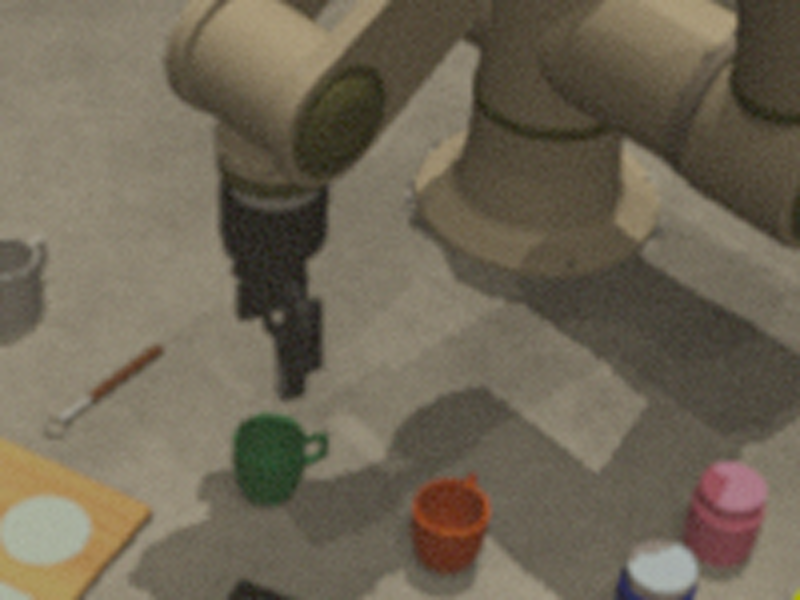

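The gripper is straddling the green cup, with the cup at (268,455) under the TCP projection (270,361). I'll descend and grip.

Request:
servo_tool(
  series=[
    {"tx": 0,"ty": -0.04,"tz": 0.6,"twist": 0},
    {"tx": 0,"ty": 0,"tz": 0.6,"twist": 0},
    {"tx": 0,"ty": 0,"tz": 0.6,"twist": 0},
    {"tx": 0,"ty": 0,"tz": 0.6,"twist": 0},
    {"tx": 0,"ty": 0,"tz": 0.6,"twist": 0},
    {"tx": 0,"ty": 0,"tz": 0.4,"twist": 0},
    {"tx": 0,"ty": 0,"tz": 0.14,"twist": 0},
    {"tx": 0,"ty": 0,"tz": 0,"twist": 0},
  ],
)

```text
time: 3.7
tool_pos: [0.4476, 0.0072, 0.028]
tool_rot: [2.988, -0.971, -0.001]
wrist_force: [0.4, -0.3, -0.2]
gripper_width: 0.085
grip_force: 0.0
```

Request:
servo_tool(
  series=[
    {"tx": 0,"ty": 0,"tz": 0,"twist": 0},
    {"tx": 0,"ty": 0,"tz": 0,"twist": 0},
    {"tx": 0,"ty": 0,"tz": 0,"twist": 0},
    {"tx": 0,"ty": 0,"tz": 0,"twist": 0},
    {"tx": 0,"ty": 0,"tz": 0,"twist": 0},
    {"tx": 0,"ty": 0,"tz": 0,"twist": 0},
    {"tx": 0,"ty": 0,"tz": 0,"twist": 0},
    {"tx": 0,"ty": 0,"tz": 0,"twist": 0},
  ],
  gripper=50,
  squeeze=30,
)

```text
time: 4.5
tool_pos: [0.4482, 0.0071, 0.0289]
tool_rot: [-2.987, 0.972, -0.002]
wrist_force: [-0.8, 1.0, 6.1]
gripper_width: 0.056
grip_force: 32.2
```

Request:
servo_tool(
  series=[
    {"tx": 0,"ty": 0,"tz": -0.3,"twist": 0},
    {"tx": 0,"ty": 0,"tz": -0.7,"twist": 0},
    {"tx": 0,"ty": 0,"tz": -0.9,"twist": 0},
    {"tx": 0,"ty": 0,"tz": -0.9,"twist": 0},
    {"tx": 0,"ty": 0,"tz": -0.5,"twist": 0},
    {"tx": 0,"ty": 0,"tz": 0,"twist": 0},
  ],
)

```text
time: 5.1
tool_pos: [0.4486, 0.007, 0.1293]
tool_rot: [-2.987, 0.972, -0.007]
wrist_force: [-1.2, 0.1, -1.2]
gripper_width: 0.056
grip_force: 32.7
```

```bash
python3 go.py .596,-.0985,.125,-.63; python3 - <<'E'
from h import *
d=grab("scene","2");t=grab("top","2")
a=cv2.resize(d["frame"][110:260,200:330],None,fx=3,fy=4,interpolation=2) if 0 else cv2.resize(d["frame"][110:260,200:330],None,fx=3,fy=3,interpolation=2)
b=cv2.resize(t["frame"][150:300,220:350],None,fx=3,fy=3,interpolation=2)
cv2.imwrite("pics/p2.png",np.hstack([a,b])[:,:,::-1])
E
```

```text
t 5.1 pos [0.4486 0.007  0.1293] alpha -0.6294 tilt -1.0 q1,q6 [-0.25  1.95] w 0.056
.596,-.0985,.125,-.63 twist 0.0 tx,ty,tz [ 6.04 -0.05  0.14]
```

View pics/p2.png

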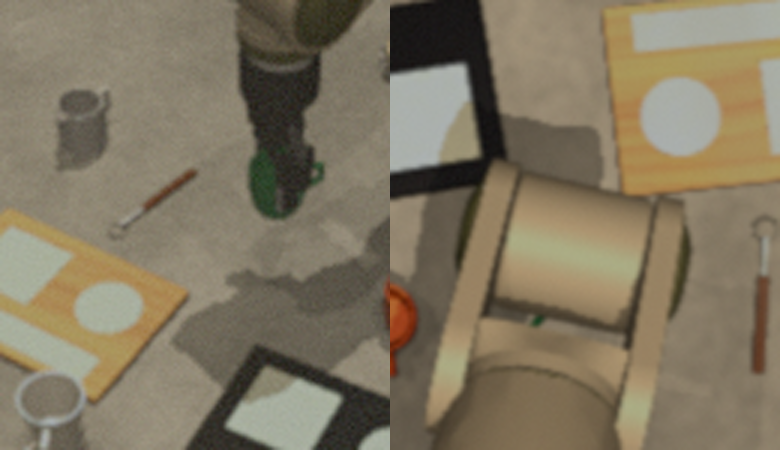

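The cup is held upright at opening 56 mm. In the left crop it hangs at (275,185). Next I'll carry it to the oak disc.

Request:
servo_tool(
  series=[
    {"tx": 0.3,"ty": 0,"tz": 0,"twist": 0},
    {"tx": 0.6,"ty": 0,"tz": 0,"twist": 0},
    {"tx": 0.7,"ty": 0,"tz": 0,"twist": 0},
    {"tx": 0.8,"ty": 0,"tz": 0,"twist": 0},
    {"tx": 0.8,"ty": 0,"tz": 0,"twist": 0},
    {"tx": 0.8,"ty": 0,"tz": 0,"twist": 0},
    {"tx": 0.8,"ty": 0,"tz": 0,"twist": 0},
    {"tx": 0.7,"ty": 0,"tz": 0,"twist": 0},
    {"tx": 0.4,"ty": -0.05,"tz": 0,"twist": 0},
    {"tx": 0.14,"ty": 0,"tz": 0,"twist": 0},
    {"tx": 0,"ty": 0,"tz": 0.5,"twist": 0},
    {"tx": 0,"ty": 0,"tz": 0.8,"twist": 0},
    {"tx": 0,"ty": 0,"tz": 0.8,"twist": 0},
    {"tx": 0,"ty": 0,"tz": 0.4,"twist": 0},
    {"tx": 0,"ty": 0,"tz": 0,"twist": 0},
  ],
)

```text
time: 6.7
tool_pos: [0.594, -0.098, 0.0503]
tool_rot: [-2.987, 0.973, 0.006]
wrist_force: [0.6, 0.6, -1.5]
gripper_width: 0.056
grip_force: 32.6
```

```bash
python3 go.py .596,-.0985,.042,-.63; python3 - <<'E'
from h import *
d=grab("scene","3");t=grab("top","3")
a=cv2.resize(d["frame"][150:250,170:300],None,fx=3,fy=3,interpolation=2)
b=cv2.resize(t["frame"][135:235,280:410],None,fx=3,fy=3,interpolation=2)
cv2.imwrite("pics/p3.png",np.hstack([a,b])[:,:,::-1])
E
```

```text
t 6.7 pos [ 0.594  -0.098   0.0503] alpha -0.6296 tilt -1.0 q1,q6 [-0.36  1.84] w 0.056
.596,-.0985,.042,-.63 twist 0.0 tx,ty,tz [ 0.06 -0.02  0.28]
```

View pics/p3.png

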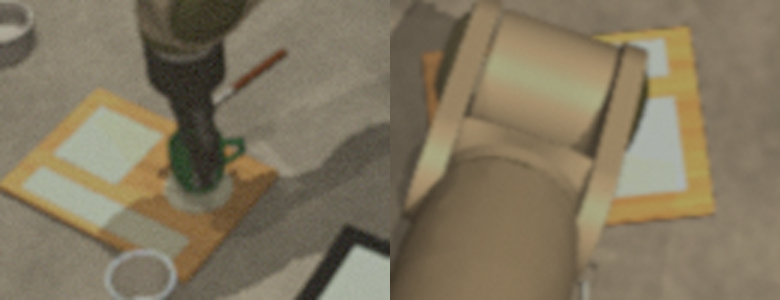

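The cup hangs just above the disc and looks centred on it. I'll lower it in small steps and watch the force.

Request:
servo_tool(
  series=[
    {"tx": 0.06,"ty": -0.02,"tz": 0.08,"twist": 0},
    {"tx": 0,"ty": 0,"tz": 0.08,"twist": 0},
    {"tx": 0,"ty": 0,"tz": 0.06,"twist": 0},
    {"tx": 0,"ty": 0,"tz": 0.04,"twist": 0},
    {"tx": 0,"ty": 0,"tz": 0.02,"twist": 0},
    {"tx": 0,"ty": 0,"tz": 0,"twist": 0},
  ],
)

```text
time: 7.4
tool_pos: [0.5968, -0.0989, 0.0437]
tool_rot: [-2.987, 0.973, 0.0]
wrist_force: [0.2, -0.1, -0.8]
gripper_width: 0.056
grip_force: 32.7
```

Request:
servo_tool(
  series=[
    {"tx": 0,"ty": 0,"tz": 0.04,"twist": 0},
    {"tx": 0,"ty": 0,"tz": 0.03,"twist": 0},
    {"tx": 0,"ty": 0,"tz": 0,"twist": 0},
    {"tx": 0,"ty": 0,"tz": 0,"twist": 0},
  ],
)

```text
time: 7.8
tool_pos: [0.5968, -0.0989, 0.0416]
tool_rot: [-2.987, 0.973, -0.0]
wrist_force: [-0.0, 0.2, -2.1]
gripper_width: 0.0562
grip_force: 32.7
```

Request:
servo_tool(
  series=[
    {"tx": 0,"ty": 0,"tz": 0.03,"twist": 0},
    {"tx": 0,"ty": 0,"tz": 0,"twist": 0},
    {"tx": 0,"ty": 0,"tz": 0.03,"twist": 0},
    {"tx": 0,"ty": 0,"tz": 0,"twist": 0},
  ],
)

```text
time: 8.2
tool_pos: [0.597, -0.099, 0.0409]
tool_rot: [2.987, -0.973, 0.001]
wrist_force: [-4.1, 1.5, 8.0]
gripper_width: 0.0561
grip_force: 33.8
```

Request:
servo_tool(
  series=[
    {"tx": 0,"ty": 0,"tz": 0,"twist": 0},
    {"tx": 0,"ty": 0,"tz": 0,"twist": 0},
    {"tx": 0,"ty": 0,"tz": 0,"twist": 0},
    {"tx": 0,"ty": 0,"tz": -0.3,"twist": 0},
    {"tx": 0,"ty": 0,"tz": -0.6,"twist": 0},
    {"tx": 0,"ty": 0,"tz": -1,"twist": 0},
    {"tx": 0,"ty": 0,"tz": -1,"twist": 0},
    {"tx": 0,"ty": 0,"tz": -0.6,"twist": -1},
    {"tx": 0,"ty": 0,"tz": 0,"twist": -1},
    {"tx": 0,"ty": 0,"tz": 0,"twist": -1},
    {"tx": 0,"ty": 0,"tz": 0,"twist": -1},
    {"tx": 0,"ty": 0,"tz": 0,"twist": 0},
  ],
  gripper=80,
)

```text
time: 9.4
tool_pos: [0.5969, -0.0989, 0.1454]
tool_rot: [3.141, -0.045, 0.001]
wrist_force: [0.2, 0.3, -0.4]
gripper_width: 0.08
grip_force: 0.0
```

```bash
python3 go.py .3935,.3168,.14,0
```

```text
t 9.4 pos [ 0.5969 -0.0989  0.1454] alpha -0.0284 tilt -1.0 q1,q6 [-0.36  1.24] w 0.08
.3935,.3168,.14,0 twist -0.19 tx,ty,tz [ -6.78 -13.86   0.18]
```

Request:
servo_tool(
  series=[
    {"tx": 0,"ty": 0,"tz": 0,"twist": -0.19},
    {"tx": -0.4,"ty": -0.8,"tz": 0,"twist": 0},
    {"tx": -0.4,"ty": -0.8,"tz": 0,"twist": 0},
    {"tx": -0.4,"ty": -0.8,"tz": 0,"twist": 0},
    {"tx": -0.4,"ty": -0.8,"tz": 0,"twist": 0},
    {"tx": -0.4,"ty": -0.8,"tz": 0,"twist": 0},
    {"tx": -0.4,"ty": -0.8,"tz": 0,"twist": 0},
    {"tx": -0.4,"ty": -0.8,"tz": 0,"twist": 0},
    {"tx": -0.4,"ty": -0.8,"tz": 0,"twist": 0},
    {"tx": -0.4,"ty": -0.8,"tz": 0,"twist": 0},
    {"tx": -0.4,"ty": -0.8,"tz": 0,"twist": 0},
    {"tx": -0.4,"ty": -0.8,"tz": 0,"twist": 0},
    {"tx": -0.4,"ty": -0.8,"tz": 0,"twist": 0},
    {"tx": -0.4,"ty": -0.8,"tz": 0,"twist": 0},
    {"tx": -0.4,"ty": -0.8,"tz": 0,"twist": 0},
    {"tx": -0.4,"ty": -0.8,"tz": 0,"twist": 0},
    {"tx": -0.4,"ty": -0.8,"tz": 0,"twist": 0},
    {"tx": -0.38,"ty": -0.8,"tz": 0,"twist": 0},
    {"tx": 0,"ty": -0.26,"tz": 0,"twist": 0},
    {"tx": 0,"ty": 0,"tz": 0,"twist": 0},
  ],
  gripper=85,
)

```text
time: 11.4
tool_pos: [0.3941, 0.3176, 0.1449]
tool_rot: [-3.141, 0.002, -0.001]
wrist_force: [0.3, 0.2, 0.6]
gripper_width: 0.0854
grip_force: 0.0
```

```bash
python3 go.py .3935,.3168,.028,0;  python3 - <<'E'
from h import *
d=grab("scene","4");t=grab("top","4")
a=cv2.resize(d["frame"][120:280,325:455],None,fx=3,fy=3,interpolation=2)
b=cv2.resize(d["frame"][150:310,170:300],None,fx=3,fy=3,interpolation=2)
cv2.imwrite("pics/p4.png",np.hstack([a,b])[:,:,::-1])
# green cup: rim in top view
hsv=cv2.cvtColor(t["frame"],cv2.COLOR_RGB2HSV); m=cv2.inRange(hsv,(45,90,20),(90,255,255)); m[:,:280]=0
ys,xs=np.nonzero(m); print(xs.min(),xs.max(),ys.min(),ys.max(),xs.mean(),ys.mean())
print("disc@rim px",proj(t,[[.596,-.0990,.067]]))
E
```

```text
t 11.4 pos [0.3941 0.3176 0.1449] alpha -0.0011 tilt -1.0 q1,q6 [0.45 2.02] w 0.0854
.3935,.3168,.028,0 twist -0.01 tx,ty,tz [-0.02  0.03  3.9 ]
307 329 174 200 316.209726443769 186.33130699088147
disc@rim px [[318.20933697 184.51735091]]
```

View pics/p4.png

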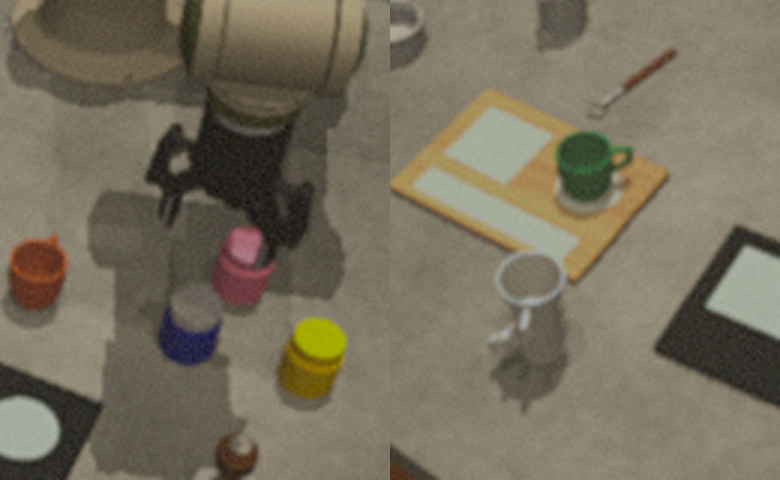

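The green cup stands centred on the oak disc, at (586,165) in the right crop. The gripper is above the blue jar with clear room on either side, so I'll descend and grip.

Request:
servo_tool(
  series=[
    {"tx": -0.02,"ty": 0.03,"tz": 0.7,"twist": 0},
    {"tx": 0,"ty": 0,"tz": 0.7,"twist": 0},
    {"tx": 0,"ty": 0,"tz": 0.7,"twist": 0},
    {"tx": 0,"ty": 0,"tz": 0.6,"twist": 0},
    {"tx": 0,"ty": 0,"tz": 0.6,"twist": 0},
    {"tx": 0,"ty": 0,"tz": 0.4,"twist": 0},
    {"tx": 0,"ty": 0,"tz": 0.2,"twist": 0},
    {"tx": 0,"ty": 0,"tz": 0,"twist": 0},
  ],
)

```text
time: 12.3
tool_pos: [0.3934, 0.3158, 0.0275]
tool_rot: [3.141, -0.003, -0.001]
wrist_force: [-0.3, 0.1, 0.2]
gripper_width: 0.0851
grip_force: 0.0
```

Request:
servo_tool(
  series=[
    {"tx": 0,"ty": 0,"tz": 0,"twist": 0},
    {"tx": 0,"ty": 0,"tz": 0,"twist": 0},
    {"tx": 0,"ty": 0,"tz": 0,"twist": 0},
    {"tx": 0,"ty": 0,"tz": 0,"twist": 0},
    {"tx": 0,"ty": 0,"tz": 0,"twist": 0},
    {"tx": 0,"ty": 0,"tz": 0,"twist": 0},
    {"tx": 0,"ty": 0,"tz": 0,"twist": 0},
    {"tx": 0,"ty": 0,"tz": 0,"twist": 0},
  ],
  gripper=48,
  squeeze=40,
)

```text
time: 13.1
tool_pos: [0.3938, 0.3165, 0.0289]
tool_rot: [-3.141, 0.001, -0.002]
wrist_force: [-1.2, -0.5, 5.6]
gripper_width: 0.0548
grip_force: 41.6
```

Request:
servo_tool(
  series=[
    {"tx": 0,"ty": 0,"tz": -0.3,"twist": 0},
    {"tx": 0,"ty": 0,"tz": -0.7,"twist": 0},
    {"tx": 0,"ty": 0,"tz": -0.9,"twist": 0},
    {"tx": 0,"ty": 0,"tz": -0.9,"twist": 0},
    {"tx": 0,"ty": 0,"tz": -0.9,"twist": 0},
    {"tx": 0,"ty": 0,"tz": -0.3,"twist": 0},
    {"tx": 0,"ty": 0,"tz": 0,"twist": 0},
  ],
)

```text
time: 13.8
tool_pos: [0.3936, 0.3164, 0.1487]
tool_rot: [-3.141, 0.002, -0.003]
wrist_force: [-0.0, 0.1, -2.8]
gripper_width: 0.0546
grip_force: 43.3
```

```bash
python3 go.py .6062,-.2143,.15,.083
```

```text
t 13.8 pos [0.3936 0.3164 0.1487] alpha -0.0011 tilt -1.0 q1,q6 [0.44 2.02] w 0.0546
.6062,-.2143,.15,.083 twist -0.56 tx,ty,tz [ 5.6  18.22 -0.04]
```

Request:
servo_tool(
  series=[
    {"tx": 0,"ty": 0,"tz": 0,"twist": -0.56},
    {"tx": 0.14,"ty": 0.45,"tz": 0,"twist": 0},
    {"tx": 0.28,"ty": 0.9,"tz": 0,"twist": 0},
    {"tx": 0.28,"ty": 0.9,"tz": 0,"twist": 0},
    {"tx": 0.28,"ty": 0.9,"tz": 0,"twist": 0},
    {"tx": 0.28,"ty": 0.9,"tz": 0,"twist": 0},
    {"tx": 0.28,"ty": 0.9,"tz": 0,"twist": 0},
    {"tx": 0.28,"ty": 0.9,"tz": 0,"twist": 0},
    {"tx": 0.28,"ty": 0.9,"tz": 0,"twist": 0},
    {"tx": 0.28,"ty": 0.9,"tz": 0,"twist": 0},
    {"tx": 0.28,"ty": 0.9,"tz": 0,"twist": 0},
    {"tx": 0.28,"ty": 0.9,"tz": 0,"twist": 0},
    {"tx": 0.28,"ty": 0.9,"tz": 0,"twist": 0},
    {"tx": 0.28,"ty": 0.9,"tz": 0,"twist": 0},
    {"tx": 0.28,"ty": 0.9,"tz": 0,"twist": 0},
    {"tx": 0.28,"ty": 0.9,"tz": 0,"twist": 0},
    {"tx": 0.28,"ty": 0.9,"tz": 0,"twist": 0},
    {"tx": 0.28,"ty": 0.9,"tz": 0,"twist": 0},
    {"tx": 0.28,"ty": 0.9,"tz": 0,"twist": 0},
    {"tx": 0.28,"ty": 0.9,"tz": 0,"twist": 0},
  ],
)

```text
time: 15.8
tool_pos: [0.5889, -0.1706, 0.1462]
tool_rot: [-3.138, -0.126, 0.003]
wrist_force: [0.4, 0.7, -3.1]
gripper_width: 0.0545
grip_force: 43.3
```

Request:
servo_tool(
  series=[
    {"tx": 0.28,"ty": 0.9,"tz": 0,"twist": 0},
    {"tx": 0.14,"ty": 0.6,"tz": 0,"twist": 0},
    {"tx": 0,"ty": 0,"tz": 0.5,"twist": 0},
    {"tx": 0,"ty": 0,"tz": 0.8,"twist": 0},
    {"tx": 0,"ty": 0,"tz": 0.8,"twist": 0},
    {"tx": 0,"ty": 0,"tz": 0.6,"twist": 0},
    {"tx": 0,"ty": 0,"tz": 0.3,"twist": 0},
    {"tx": 0,"ty": 0,"tz": 0,"twist": 0},
  ],
)

```text
time: 16.6
tool_pos: [0.6047, -0.2127, 0.0558]
tool_rot: [-3.137, -0.128, 0.005]
wrist_force: [-0.2, 0.4, -1.2]
gripper_width: 0.0544
grip_force: 43.3
```

```bash
python3 go.py .6062,-.2143,.042,.083
```

```text
t 16.6 pos [ 0.6047 -0.2127  0.0558] alpha 0.0814 tilt -1.0 q1,q6 [-0.52  0.97] w 0.0544
.6062,-.2143,.042,.083 twist -0.01 tx,ty,tz [0.05 0.06 0.46]
```

Request:
servo_tool(
  series=[
    {"tx": 0.05,"ty": 0.06,"tz": 0.12,"twist": 0},
    {"tx": 0,"ty": 0,"tz": 0.12,"twist": 0},
    {"tx": 0,"ty": 0,"tz": 0.1,"twist": 0},
    {"tx": 0,"ty": 0,"tz": 0.06,"twist": 0},
    {"tx": 0,"ty": 0,"tz": 0.03,"twist": 0},
    {"tx": 0,"ty": 0,"tz": 0.03,"twist": 0},
    {"tx": 0,"ty": 0,"tz": 0,"twist": 0},
  ],
)

```text
time: 17.3
tool_pos: [0.6075, -0.2141, 0.044]
tool_rot: [3.139, 0.13, 0.0]
wrist_force: [0.1, 0.9, -1.8]
gripper_width: 0.0545
grip_force: 43.3
```

Request:
servo_tool(
  series=[
    {"tx": 0,"ty": 0,"tz": 0.03,"twist": 0},
    {"tx": -0.03,"ty": 0,"tz": 0.03,"twist": 0},
    {"tx": 0,"ty": 0,"tz": 0.03,"twist": 0},
    {"tx": 0,"ty": 0,"tz": 0.02,"twist": 0},
    {"tx": 0,"ty": 0,"tz": 0,"twist": 0},
    {"tx": 0,"ty": 0,"tz": 0,"twist": 0},
  ],
)

```text
time: 17.9
tool_pos: [0.6065, -0.2143, 0.041]
tool_rot: [3.139, 0.13, -0.0]
wrist_force: [-3.4, 1.3, 3.3]
gripper_width: 0.0547
grip_force: 43.7
```

Request:
servo_tool(
  series=[
    {"tx": 0,"ty": 0,"tz": 0,"twist": 0},
    {"tx": 0,"ty": 0,"tz": 0,"twist": 0},
    {"tx": 0,"ty": 0,"tz": 0,"twist": 0},
    {"tx": 0,"ty": 0,"tz": -0.3,"twist": 0},
    {"tx": 0,"ty": 0,"tz": -0.6,"twist": 0},
    {"tx": 0,"ty": 0,"tz": -1,"twist": 0},
    {"tx": 0,"ty": 0,"tz": -1,"twist": 0},
    {"tx": 0,"ty": 0,"tz": -0.6,"twist": 0.56},
    {"tx": 0,"ty": 0,"tz": 0,"twist": 0.57},
    {"tx": 0,"ty": 0,"tz": 0,"twist": 0},
  ],
  gripper=80,
)

```text
time: 18.9
tool_pos: [0.6068, -0.2144, 0.1469]
tool_rot: [3.138, -0.137, 0.002]
wrist_force: [-0.5, -0.3, -0.7]
gripper_width: 0.08
grip_force: 0.0
```

```bash
python3 go.py .440,-.1645,.06,-.087;python3 - <<'E'
from h import *
d=grab("scene","5")
a=cv2.resize(d["frame"][120:280,160:290],None,fx=3,fy=3,interpolation=2); cv2.imwrite("pics/p5.png",a[:,:,::-1])
print(proj(d,[[.440,-.1645,.004]]))
E
```

```text
t 18.9 pos [ 0.6068 -0.2144  0.1469] alpha -0.0874 tilt -1.0 q1,q6 [-0.52  1.14] w 0.08
.440,-.1645,.06,-.087 twist -0.0 tx,ty,tz [-5.68 -1.17  2.9 ]
[[250.43500002 176.33018463]]
```

View pics/p5.png

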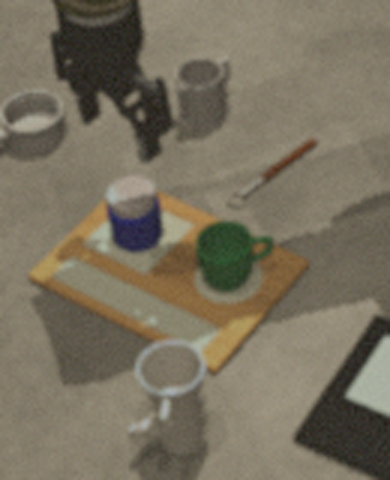

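The jar stands on the oak pad at (135,213) beside the green cup at (225,257), and the spoon is untouched. I'll fetch the spoon next.

Request:
servo_tool(
  series=[
    {"tx": -0.4,"ty": -0.08,"tz": 0,"twist": 0},
    {"tx": -0.8,"ty": -0.17,"tz": 0,"twist": 0},
    {"tx": -0.9,"ty": -0.18,"tz": 0,"twist": 0},
    {"tx": -0.9,"ty": -0.18,"tz": 0,"twist": 0},
    {"tx": -0.9,"ty": -0.18,"tz": 0,"twist": 0},
    {"tx": -0.9,"ty": -0.18,"tz": 0,"twist": 0},
    {"tx": -0.6,"ty": -0.13,"tz": 0.3,"twist": 0},
    {"tx": -0.28,"ty": -0.07,"tz": 0.6,"twist": 0},
    {"tx": 0,"ty": 0,"tz": 0.7,"twist": 0},
    {"tx": 0,"ty": 0,"tz": 0.7,"twist": 0},
    {"tx": 0,"ty": 0,"tz": 0.6,"twist": 0},
    {"tx": 0,"ty": 0,"tz": 0,"twist": 0},
  ],
  gripper=42,
)

```text
time: 20.15
tool_pos: [0.4387, -0.1638, 0.0569]
tool_rot: [-3.136, 0.133, 0.006]
wrist_force: [-0.7, -0.3, 0.7]
gripper_width: 0.0423
grip_force: 0.0
```

```bash
python3 go.py .440,-.1645,.011,-.087
```

```text
t 20.15 pos [ 0.4387 -0.1638  0.0569] alpha -0.0848 tilt -1.0 q1,q6 [-0.61  1.05] w 0.0423
.440,-.1645,.011,-.087 twist 0.01 tx,ty,tz [0.05 0.02 1.53]
```

Request:
servo_tool(
  series=[
    {"tx": 0.05,"ty": 0.02,"tz": 0.5,"twist": 0},
    {"tx": 0,"ty": 0,"tz": 0.5,"twist": 0},
    {"tx": 0,"ty": 0,"tz": 0.3,"twist": 0},
    {"tx": 0,"ty": 0,"tz": 0.15,"twist": 0},
    {"tx": 0,"ty": 0,"tz": 0.05,"twist": 0},
    {"tx": 0,"ty": 0,"tz": 0,"twist": 0},
  ],
)

```text
time: 20.75
tool_pos: [0.4415, -0.1654, 0.0141]
tool_rot: [3.138, -0.136, 0.001]
wrist_force: [1.0, -1.0, -0.9]
gripper_width: 0.0417
grip_force: 0.0
```

Request:
servo_tool(
  series=[
    {"tx": 0,"ty": 0,"tz": 0,"twist": 0},
    {"tx": 0,"ty": 0,"tz": 0,"twist": 0},
    {"tx": 0,"ty": 0,"tz": 0,"twist": 0},
    {"tx": 0,"ty": 0,"tz": 0,"twist": 0},
    {"tx": 0,"ty": 0,"tz": 0,"twist": 0},
    {"tx": 0,"ty": 0,"tz": 0,"twist": 0},
    {"tx": 0,"ty": 0,"tz": 0,"twist": 0},
    {"tx": 0,"ty": 0,"tz": 0,"twist": 0},
  ],
  gripper=2,
  squeeze=40,
)

```text
time: 21.55
tool_pos: [0.4415, -0.1654, 0.0141]
tool_rot: [3.138, -0.136, 0.001]
wrist_force: [-1.3, 0.7, 6.8]
gripper_width: 0.0088
grip_force: 39.3
```

Gripped at opening 8.8 mm, but the tips are about 3 mm too high. I'll reopen and go lower for a firmer pinch.

Request:
servo_tool(
  series=[
    {"tx": 0,"ty": 0,"tz": 0,"twist": 0},
    {"tx": 0,"ty": 0,"tz": 0,"twist": 0},
    {"tx": 0,"ty": 0,"tz": 0.06,"twist": 0},
    {"tx": 0,"ty": 0,"tz": 0.05,"twist": 0},
    {"tx": 0,"ty": 0,"tz": 0,"twist": 0},
    {"tx": 0,"ty": 0,"tz": 0,"twist": 0},
  ],
  gripper=22,
)

```text
time: 22.15
tool_pos: [0.4412, -0.1652, 0.0103]
tool_rot: [-3.139, 0.136, 0.0]
wrist_force: [-0.2, -0.4, -0.2]
gripper_width: 0.0218
grip_force: 0.0
```

Request:
servo_tool(
  series=[
    {"tx": 0,"ty": 0,"tz": 0,"twist": 0},
    {"tx": 0,"ty": 0,"tz": 0,"twist": 0},
    {"tx": 0,"ty": 0,"tz": 0,"twist": 0},
    {"tx": 0,"ty": 0,"tz": 0,"twist": 0},
    {"tx": 0,"ty": 0,"tz": 0,"twist": 0},
    {"tx": 0,"ty": 0,"tz": 0,"twist": 0},
  ],
  gripper=2,
  squeeze=40,
)

```text
time: 22.75
tool_pos: [0.4413, -0.1653, 0.0105]
tool_rot: [3.139, -0.136, 0.0]
wrist_force: [-0.3, 0.1, 3.5]
gripper_width: 0.0094
grip_force: 40.2
```

Request:
servo_tool(
  series=[
    {"tx": 0,"ty": 0,"tz": -0.3,"twist": 0},
    {"tx": 0,"ty": 0,"tz": -0.7,"twist": 0},
    {"tx": 0,"ty": 0,"tz": -0.9,"twist": 0},
    {"tx": 0,"ty": 0,"tz": -0.9,"twist": 0},
    {"tx": 0,"ty": 0,"tz": -0.9,"twist": -0.5},
    {"tx": 0,"ty": 0,"tz": -0.3,"twist": -0.9},
    {"tx": 0,"ty": 0,"tz": 0,"twist": -0.9},
    {"tx": 0,"ty": 0,"tz": 0,"twist": -0.9},
    {"tx": 0,"ty": 0,"tz": 0,"twist": -0.9},
    {"tx": 0,"ty": 0,"tz": 0,"twist": -0.9},
    {"tx": 0,"ty": 0,"tz": 0,"twist": -0.9},
    {"tx": 0,"ty": 0,"tz": 0,"twist": -0.9},
    {"tx": 0,"ty": 0,"tz": 0,"twist": -0.9},
    {"tx": 0,"ty": 0,"tz": 0,"twist": -0.9},
    {"tx": 0,"ty": 0,"tz": 0,"twist": -0.9},
    {"tx": 0,"ty": 0,"tz": 0,"twist": -0.9},
    {"tx": 0,"ty": 0,"tz": 0,"twist": -0.9},
    {"tx": 0,"ty": 0,"tz": 0,"twist": -0.3},
    {"tx": 0,"ty": 0,"tz": 0,"twist": 0},
  ],
)

```text
time: 24.65
tool_pos: [0.4412, -0.1652, 0.1307]
tool_rot: [2.128, 2.311, -0.0]
wrist_force: [0.0, 0.3, -0.2]
gripper_width: 0.0093
grip_force: 39.7
```

```bash
python3 go.py .679,-.1538,.13,1.654
```

```text
t 24.65 pos [ 0.4412 -0.1652  0.1307] alpha 1.6536 tilt -1.0 q1,q6 [-0.61 -0.69] w 0.0093
.679,-.1538,.13,1.654 twist -0.0 tx,ty,tz [-0.28  7.93  0.02]
```

Request:
servo_tool(
  series=[
    {"tx": 0,"ty": 0.4,"tz": 0,"twist": 0},
    {"tx": -0.04,"ty": 0.8,"tz": 0,"twist": 0},
    {"tx": -0.04,"ty": 0.9,"tz": 0,"twist": 0},
    {"tx": -0.04,"ty": 0.9,"tz": 0,"twist": 0},
    {"tx": -0.04,"ty": 0.9,"tz": 0,"twist": 0},
    {"tx": -0.04,"ty": 0.9,"tz": 0,"twist": 0},
    {"tx": -0.04,"ty": 0.9,"tz": 0,"twist": 0},
    {"tx": -0.04,"ty": 0.9,"tz": 0,"twist": 0},
    {"tx": 0,"ty": 0.8,"tz": 0,"twist": 0},
    {"tx": 0,"ty": 0.4,"tz": 0,"twist": 0},
    {"tx": 0,"ty": 0.13,"tz": 0,"twist": 0},
    {"tx": 0,"ty": 0,"tz": 0,"twist": 0},
  ],
)

```text
time: 25.85
tool_pos: [0.6789, -0.1539, 0.1302]
tool_rot: [-2.128, -2.31, 0.0]
wrist_force: [0.8, 0.0, -0.8]
gripper_width: 0.0093
grip_force: 39.7
```

```bash
python3 go.py .679,-.1538,.024,1.654
```

```text
t 25.85 pos [ 0.6789 -0.1539  0.1302] alpha 1.6527 tilt -1.0 q1,q6 [-0.39 -0.47] w 0.0093
.679,-.1538,.024,1.654 twist -0.01 tx,ty,tz [0.   0.   3.54]
```

Request:
servo_tool(
  series=[
    {"tx": 0,"ty": 0,"tz": 0.4,"twist": 0},
    {"tx": 0,"ty": 0,"tz": 0.8,"twist": 0},
    {"tx": 0,"ty": 0,"tz": 0.8,"twist": 0},
    {"tx": 0,"ty": 0,"tz": 0.7,"twist": 0},
    {"tx": 0,"ty": 0,"tz": 0.4,"twist": 0},
    {"tx": 0,"ty": 0,"tz": 0.2,"twist": 0},
    {"tx": 0,"ty": 0,"tz": 0,"twist": 0},
  ],
)

```text
time: 26.55
tool_pos: [0.6787, -0.154, 0.0311]
tool_rot: [-2.128, -2.31, 0.0]
wrist_force: [0.9, 0.3, 0.6]
gripper_width: 0.0092
grip_force: 39.7
```

```bash
python3 go.py .679,-.1538,.024,1.654; python3 - <<'E'
from h import *
d=grab("scene","6")
a=cv2.resize(d["frame"][160:280,160:290],None,fx=4,fy=4,interpolation=2); cv2.imwrite("pics/p6.png",a[:,:,::-1])
E
```

```text
t 26.55 pos [ 0.6787 -0.154   0.0311] alpha 1.6531 tilt -1.0 q1,q6 [-0.39 -0.47] w 0.0092
.679,-.1538,.024,1.654 twist -0.01 tx,ty,tz [0.01 0.01 0.24]
```

View pics/p6.png

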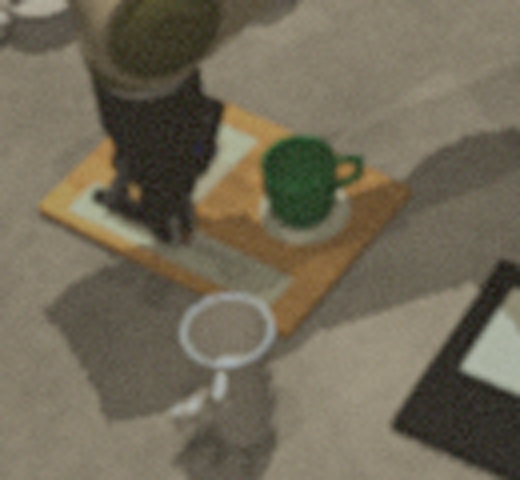

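The gripper is over the strip and the handle end shows along it at (110,203). I'll lower to contact.

Request:
servo_tool(
  series=[
    {"tx": 0.01,"ty": 0.01,"tz": 0.1,"twist": 0},
    {"tx": 0,"ty": 0,"tz": 0.08,"twist": 0},
    {"tx": 0,"ty": 0,"tz": 0.05,"twist": 0},
    {"tx": 0,"ty": 0,"tz": 0.02,"twist": 0},
    {"tx": 0,"ty": 0,"tz": 0,"twist": 0},
    {"tx": 0,"ty": 0,"tz": 0,"twist": 0},
  ],
)

```text
time: 27.2
tool_pos: [0.6794, -0.1537, 0.024]
tool_rot: [2.128, 2.311, 0.0]
wrist_force: [0.5, -0.6, 0.5]
gripper_width: 0.0095
grip_force: 39.7
```

Request:
servo_tool(
  series=[
    {"tx": 0,"ty": 0,"tz": 0.03,"twist": 0},
    {"tx": 0,"ty": 0,"tz": 0.02,"twist": 0},
    {"tx": 0,"ty": 0,"tz": 0,"twist": 0},
    {"tx": 0,"ty": 0,"tz": 0,"twist": 0},
  ],
)

```text
time: 27.6
tool_pos: [0.6794, -0.1537, 0.0226]
tool_rot: [2.128, 2.311, 0.0]
wrist_force: [0.7, 0.3, 2.6]
gripper_width: 0.0091
grip_force: 40.0
```

Request:
servo_tool(
  series=[
    {"tx": 0,"ty": 0,"tz": 0,"twist": 0},
    {"tx": 0,"ty": 0,"tz": 0,"twist": 0},
    {"tx": 0,"ty": 0,"tz": -0.2,"twist": 0},
    {"tx": 0,"ty": 0,"tz": -0.6,"twist": 0},
    {"tx": 0,"ty": 0,"tz": -1,"twist": 0},
    {"tx": 0,"ty": 0,"tz": -1,"twist": 0},
    {"tx": 0,"ty": 0,"tz": -1,"twist": 0.3},
    {"tx": 0,"ty": 0,"tz": -0.3,"twist": 1},
    {"tx": 0,"ty": 0,"tz": 0,"twist": 1},
    {"tx": 0,"ty": 0,"tz": 0,"twist": 1},
    {"tx": 0,"ty": 0,"tz": 0,"twist": 1},
    {"tx": 0,"ty": 0,"tz": 0,"twist": 1},
    {"tx": 0,"ty": 0,"tz": 0,"twist": 1},
    {"tx": 0,"ty": 0,"tz": 0,"twist": 1},
    {"tx": 0,"ty": 0,"tz": 0,"twist": 1},
    {"tx": 0,"ty": 0,"tz": 0,"twist": 1},
    {"tx": 0,"ty": 0,"tz": 0,"twist": 1},
    {"tx": 0,"ty": 0,"tz": 0,"twist": 0},
  ],
  gripper=25,
)

```text
time: 29.4
tool_pos: [0.6794, -0.1537, 0.1458]
tool_rot: [3.137, 0.168, 0.001]
wrist_force: [0.4, 0.8, -0.2]
gripper_width: 0.0245
grip_force: 0.0
```

```bash
python3 go.py .4252,.157,.14,.11
```

```text
t 29.4 pos [ 0.6794 -0.1537  0.1458] alpha 0.107 tilt -1.0 q1,q6 [-0.39  1.07] w 0.0245
.4252,.157,.14,.11 twist -0.02 tx,ty,tz [ -7.28 -11.22   0.19]
```

Request:
servo_tool(
  series=[
    {"tx": -0.25,"ty": -0.4,"tz": 0,"twist": 0},
    {"tx": -0.5,"ty": -0.8,"tz": 0,"twist": 0},
    {"tx": -0.55,"ty": -0.85,"tz": 0,"twist": 0},
    {"tx": -0.55,"ty": -0.85,"tz": 0,"twist": 0},
    {"tx": -0.55,"ty": -0.85,"tz": 0,"twist": 0},
    {"tx": -0.55,"ty": -0.85,"tz": 0,"twist": 0},
    {"tx": -0.55,"ty": -0.85,"tz": 0,"twist": 0},
    {"tx": -0.55,"ty": -0.85,"tz": 0,"twist": 0},
    {"tx": -0.55,"ty": -0.85,"tz": 0,"twist": 0},
    {"tx": -0.55,"ty": -0.85,"tz": 0,"twist": 0},
    {"tx": -0.55,"ty": -0.85,"tz": 0,"twist": 0},
    {"tx": -0.55,"ty": -0.85,"tz": 0,"twist": 0},
    {"tx": -0.5,"ty": -0.75,"tz": 0,"twist": 0},
    {"tx": -0.4,"ty": -0.5,"tz": 0,"twist": 0},
    {"tx": -0.13,"ty": -0.27,"tz": 0,"twist": 0},
    {"tx": 0,"ty": 0,"tz": 0,"twist": 0},
  ],
  gripper=85,
)

```text
time: 31.0
tool_pos: [0.4258, 0.1578, 0.1458]
tool_rot: [-3.137, -0.176, -0.001]
wrist_force: [0.7, -0.1, 0.4]
gripper_width: 0.0851
grip_force: 0.0
```

```bash
python3 go.py .4252,.157,.028,.11; python3 - <<'E'
from h import *
d=grab("scene","7");t=grab("top","7")
a=cv2.resize(d["frame"][150:270,160:290],None,fx=3,fy=3,interpolation=2)
b=cv2.resize(t["frame"][130:250,270:400],None,fx=3,fy=3,interpolation=2)
cv2.imwrite("pics/p7.png",np.hstack([a,b])[:,:,::-1])
E
```

```text
t 31.0 pos [0.4258 0.1578 0.1458] alpha 0.1118 tilt -1.0 q1,q6 [0.1  1.55] w 0.0851
.4252,.157,.028,.11 twist 0.01 tx,ty,tz [-0.02  0.03  3.93]
```

View pics/p7.png

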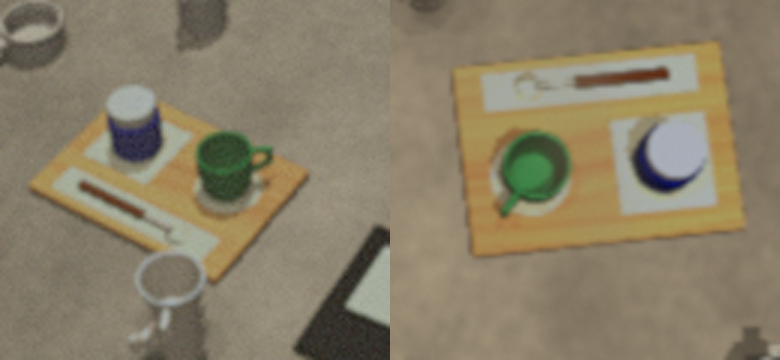

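The oak set is complete. In the top crop the spoon lies along the strip from (515,85) to (668,73), the cup is centred on its disc, and the jar is on its pad. Now the terracotta cup.

Request:
servo_tool(
  series=[
    {"tx": -0.02,"ty": 0.03,"tz": 0.7,"twist": 0},
    {"tx": 0,"ty": 0,"tz": 0.7,"twist": 0},
    {"tx": 0,"ty": 0,"tz": 0.7,"twist": 0},
    {"tx": 0,"ty": 0,"tz": 0.6,"twist": 0},
    {"tx": 0,"ty": 0,"tz": 0.6,"twist": 0},
    {"tx": 0,"ty": 0,"tz": 0.4,"twist": 0},
    {"tx": 0,"ty": 0,"tz": 0.23,"twist": 0},
    {"tx": 0,"ty": 0,"tz": 0,"twist": 0},
  ],
)

```text
time: 31.9
tool_pos: [0.4254, 0.1558, 0.0269]
tool_rot: [3.137, 0.169, -0.002]
wrist_force: [-0.3, -0.5, -0.3]
gripper_width: 0.0852
grip_force: 0.0
```

Request:
servo_tool(
  series=[
    {"tx": 0,"ty": 0,"tz": 0,"twist": 0},
    {"tx": 0,"ty": 0,"tz": 0,"twist": 0},
    {"tx": 0,"ty": 0,"tz": 0,"twist": 0},
    {"tx": 0,"ty": 0,"tz": 0,"twist": 0},
    {"tx": 0,"ty": 0,"tz": 0,"twist": 0},
    {"tx": 0,"ty": 0,"tz": 0,"twist": 0},
    {"tx": 0,"ty": 0,"tz": 0,"twist": 0},
    {"tx": 0,"ty": 0,"tz": 0,"twist": 0},
  ],
  gripper=50,
  squeeze=30,
)

```text
time: 32.7
tool_pos: [0.426, 0.1564, 0.0283]
tool_rot: [3.137, 0.17, 0.003]
wrist_force: [-0.1, -0.0, 5.6]
gripper_width: 0.0562
grip_force: 32.7
```

Request:
servo_tool(
  series=[
    {"tx": 0,"ty": 0,"tz": -0.3,"twist": 0},
    {"tx": 0,"ty": 0,"tz": -0.7,"twist": 0},
    {"tx": 0,"ty": 0,"tz": -0.9,"twist": 0},
    {"tx": 0,"ty": 0,"tz": -0.9,"twist": 0},
    {"tx": 0,"ty": 0,"tz": -0.5,"twist": 0},
    {"tx": 0,"ty": 0,"tz": 0,"twist": 0},
  ],
)

```text
time: 33.3
tool_pos: [0.4261, 0.1565, 0.1286]
tool_rot: [-3.137, -0.17, -0.006]
wrist_force: [0.3, 0.3, -0.7]
gripper_width: 0.0561
grip_force: 32.3
```

```bash
python3 go.py .5834,.2400,.13,.11
```

```text
t 33.3 pos [0.4261 0.1565 0.1286] alpha 0.1085 tilt -1.0 q1,q6 [0.09 1.56] w 0.0561
.5834,.2400,.13,.11 twist -0.01 tx,ty,tz [ 5.52 -2.19 -0.05]
```

Request:
servo_tool(
  series=[
    {"tx": 0.4,"ty": -0.16,"tz": 0,"twist": 0},
    {"tx": 0.8,"ty": -0.32,"tz": 0,"twist": 0},
    {"tx": 0.8,"ty": -0.32,"tz": 0,"twist": 0},
    {"tx": 0.8,"ty": -0.32,"tz": 0,"twist": 0},
    {"tx": 0.8,"ty": -0.32,"tz": 0,"twist": 0},
    {"tx": 0.8,"ty": -0.32,"tz": 0,"twist": 0},
    {"tx": 0.6,"ty": -0.23,"tz": 0,"twist": 0},
    {"tx": 0.4,"ty": -0.14,"tz": 0,"twist": 0},
    {"tx": 0.14,"ty": -0.06,"tz": 0,"twist": 0},
    {"tx": 0,"ty": 0,"tz": 0.5,"twist": 0},
    {"tx": 0,"ty": 0,"tz": 0.8,"twist": 0},
    {"tx": 0,"ty": 0,"tz": 0.8,"twist": 0},
    {"tx": 0,"ty": 0,"tz": 0.4,"twist": 0},
    {"tx": 0,"ty": 0,"tz": 0,"twist": 0},
  ],
)

```text
time: 34.7
tool_pos: [0.5822, 0.2393, 0.0496]
tool_rot: [3.136, 0.17, -0.006]
wrist_force: [0.1, -0.4, -0.9]
gripper_width: 0.056
grip_force: 32.3
```

```bash
python3 go.py .584,.2400,.0415,.11
```

```text
t 34.7 pos [0.5822 0.2393 0.0496] alpha 0.1082 tilt -1.0 q1,q6 [0.2  1.67] w 0.056
.584,.2400,.0415,.11 twist -0.01 tx,ty,tz [ 0.06 -0.02  0.27]
```

Request:
servo_tool(
  series=[
    {"tx": 0.04,"ty": -0.01,"tz": 0.08,"twist": 0},
    {"tx": 0,"ty": 0,"tz": 0.06,"twist": 0},
    {"tx": 0,"ty": 0,"tz": 0.05,"twist": 0},
    {"tx": 0,"ty": 0,"tz": 0.03,"twist": 0},
    {"tx": 0,"ty": 0,"tz": 0.02,"twist": 0},
    {"tx": 0,"ty": 0,"tz": 0,"twist": 0},
    {"tx": 0,"ty": 0,"tz": 0,"twist": 0},
  ],
)

```text
time: 35.4
tool_pos: [0.5846, 0.2401, 0.0444]
tool_rot: [-3.137, -0.17, -0.0]
wrist_force: [0.0, -0.7, -0.6]
gripper_width: 0.0561
grip_force: 32.3
```

Request:
servo_tool(
  series=[
    {"tx": 0,"ty": 0,"tz": 0.03,"twist": 0},
    {"tx": 0,"ty": 0,"tz": 0.03,"twist": 0},
    {"tx": 0,"ty": 0,"tz": 0.03,"twist": 0},
    {"tx": 0,"ty": 0,"tz": 0.02,"twist": 0},
    {"tx": 0,"ty": 0,"tz": 0,"twist": 0},
    {"tx": 0,"ty": 0,"tz": 0,"twist": 0},
  ],
)

```text
time: 36.0
tool_pos: [0.5846, 0.2401, 0.041]
tool_rot: [3.137, 0.17, -0.0]
wrist_force: [0.3, -0.7, -1.1]
gripper_width: 0.056
grip_force: 32.3
```

Request:
servo_tool(
  series=[
    {"tx": 0,"ty": 0,"tz": 0.03,"twist": 0},
    {"tx": 0,"ty": 0,"tz": 0,"twist": 0},
    {"tx": 0,"ty": 0,"tz": 0.02,"twist": 0},
    {"tx": 0,"ty": 0,"tz": 0,"twist": 0},
  ],
)

```text
time: 36.4
tool_pos: [0.5847, 0.2401, 0.0403]
tool_rot: [3.137, 0.17, 0.001]
wrist_force: [-2.7, -0.8, 5.6]
gripper_width: 0.0564
grip_force: 33.1
```

Request:
servo_tool(
  series=[
    {"tx": 0,"ty": 0,"tz": 0,"twist": 0},
    {"tx": 0,"ty": 0,"tz": 0,"twist": 0},
    {"tx": 0,"ty": 0,"tz": 0,"twist": 0},
    {"tx": 0,"ty": 0,"tz": -0.3,"twist": 0},
    {"tx": 0,"ty": 0,"tz": -0.6,"twist": 0},
    {"tx": 0,"ty": 0,"tz": -1,"twist": 0},
    {"tx": 0,"ty": 0,"tz": -1,"twist": 0},
    {"tx": 0,"ty": 0,"tz": -0.6,"twist": 0},
    {"tx": 0,"ty": 0,"tz": 0,"twist": -0.5},
    {"tx": 0,"ty": 0,"tz": 0,"twist": 0},
  ],
  gripper=80,
)

```text
time: 37.4
tool_pos: [0.5848, 0.2401, 0.1456]
tool_rot: [-3.128, -0.289, -0.002]
wrist_force: [-1.0, 0.6, 0.3]
gripper_width: 0.0799
grip_force: 0.0
```

```bash
python3 go.py .4083,-.2895,.145,.185
```

```text
t 37.4 pos [0.5848 0.2401 0.1456] alpha 0.184 tilt -1.0 q1,q6 [0.2  1.59] w 0.0799
.4083,-.2895,.145,.185 twist -0.01 tx,ty,tz [-9.03 16.27  0.02]
```

Request:
servo_tool(
  series=[
    {"tx": -0.25,"ty": 0.45,"tz": 0,"twist": 0},
    {"tx": -0.47,"ty": 0.85,"tz": 0,"twist": 0},
    {"tx": -0.47,"ty": 0.85,"tz": 0,"twist": 0},
    {"tx": -0.47,"ty": 0.85,"tz": 0,"twist": 0},
    {"tx": -0.47,"ty": 0.85,"tz": 0,"twist": 0},
    {"tx": -0.47,"ty": 0.85,"tz": 0,"twist": 0},
    {"tx": -0.47,"ty": 0.85,"tz": 0,"twist": 0},
    {"tx": -0.47,"ty": 0.85,"tz": 0,"twist": 0},
    {"tx": -0.47,"ty": 0.85,"tz": 0,"twist": 0},
    {"tx": -0.47,"ty": 0.85,"tz": 0,"twist": 0},
    {"tx": -0.47,"ty": 0.85,"tz": 0,"twist": 0},
    {"tx": -0.47,"ty": 0.85,"tz": 0,"twist": 0},
    {"tx": -0.47,"ty": 0.85,"tz": 0,"twist": 0},
    {"tx": -0.47,"ty": 0.85,"tz": 0,"twist": 0},
    {"tx": -0.47,"ty": 0.85,"tz": 0,"twist": 0},
    {"tx": -0.47,"ty": 0.85,"tz": 0,"twist": 0},
    {"tx": -0.47,"ty": 0.85,"tz": 0,"twist": 0},
    {"tx": -0.47,"ty": 0.85,"tz": 0,"twist": 0},
    {"tx": -0.47,"ty": 0.85,"tz": 0,"twist": 0},
    {"tx": -0.3,"ty": 0.5,"tz": 0,"twist": 0},
  ],
  gripper=85,
)

```text
time: 39.4
tool_pos: [0.4069, -0.2902, 0.1444]
tool_rot: [-3.129, -0.282, 0.0]
wrist_force: [0.4, -0.0, -0.4]
gripper_width: 0.085
grip_force: 0.0
```

```bash
python3 go.py .4083,-.2895,.03,.185; python3 - <<'E'
from h import *
d=grab("scene","8");t=grab("top","8")
a=cv2.resize(d["frame"][90:210,170:300],None,fx=3,fy=3,interpolation=2)
b=cv2.resize(t["frame"][130:250,150:280],None,fx=3,fy=3,interpolation=2)
cv2.imwrite("pics/p8.png",np.hstack([a,b])[:,:,::-1])
E
```

```text
t 39.4 pos [ 0.4069 -0.2902  0.1444] alpha 0.18 tilt -1.0 q1,q6 [-0.85  0.54] w 0.085
.4083,-.2895,.03,.185 twist -0.03 tx,ty,tz [ 0.05 -0.01  3.81]
```

View pics/p8.png

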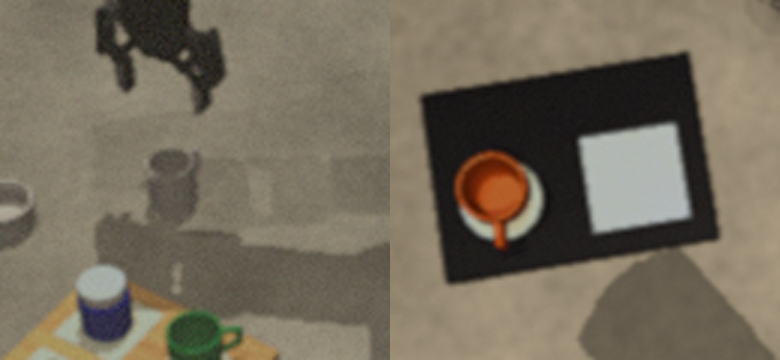

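The terracotta cup is on the slate disc, with its rim at (492,187) displaced by parallax. The jug is directly below the open fingers, so I'll grip it.

Request:
servo_tool(
  series=[
    {"tx": 0.04,"ty": -0.01,"tz": 0.7,"twist": 0},
    {"tx": 0,"ty": 0,"tz": 0.7,"twist": 0},
    {"tx": 0,"ty": 0,"tz": 0.7,"twist": 0},
    {"tx": 0,"ty": 0,"tz": 0.6,"twist": 0},
    {"tx": 0,"ty": 0,"tz": 0.6,"twist": 0},
    {"tx": 0,"ty": 0,"tz": 0.4,"twist": 0},
    {"tx": 0,"ty": 0,"tz": 0.1,"twist": 0},
    {"tx": 0,"ty": 0,"tz": 0,"twist": 0},
  ],
)

```text
time: 40.3
tool_pos: [0.409, -0.2878, 0.0306]
tool_rot: [-3.128, -0.287, 0.0]
wrist_force: [-0.2, -0.3, 0.9]
gripper_width: 0.0852
grip_force: 0.0
```

Request:
servo_tool(
  series=[
    {"tx": 0,"ty": 0,"tz": 0,"twist": 0},
    {"tx": 0,"ty": 0,"tz": 0,"twist": 0},
    {"tx": 0,"ty": 0,"tz": 0,"twist": 0},
    {"tx": 0,"ty": 0,"tz": 0,"twist": 0},
    {"tx": 0,"ty": 0,"tz": 0,"twist": 0},
    {"tx": 0,"ty": 0,"tz": 0,"twist": 0},
    {"tx": 0,"ty": 0,"tz": 0,"twist": 0},
    {"tx": 0,"ty": 0,"tz": 0,"twist": 0},
  ],
  gripper=48,
  squeeze=35,
)

```text
time: 41.1
tool_pos: [0.4093, -0.2887, 0.0317]
tool_rot: [3.126, 0.287, 0.002]
wrist_force: [-0.4, 0.4, 6.8]
gripper_width: 0.0544
grip_force: 36.5
```

Request:
servo_tool(
  series=[
    {"tx": 0,"ty": 0,"tz": -0.3,"twist": 0},
    {"tx": 0,"ty": 0,"tz": -0.7,"twist": 0},
    {"tx": 0,"ty": 0,"tz": -0.9,"twist": 0},
    {"tx": 0,"ty": 0,"tz": -0.9,"twist": 0},
    {"tx": 0,"ty": 0,"tz": -0.9,"twist": 0},
    {"tx": 0,"ty": 0,"tz": -0.3,"twist": 0},
    {"tx": 0,"ty": 0,"tz": 0,"twist": 0},
  ],
)

```text
time: 41.8
tool_pos: [0.409, -0.2882, 0.1514]
tool_rot: [3.127, 0.287, 0.002]
wrist_force: [-0.7, 0.2, -2.2]
gripper_width: 0.0544
grip_force: 38.0
```

```bash
python3 go.py .6008,.1248,.15,.145; python3 - <<'E'
from h import *
t=np.load("top8.npz"); print("terra rim px expected",proj(t,[[.5834,.2395,.067]]),"seen",(492-390)/3+150-.33,187/3+130-.33)
print("onz",onz(t,((492-390+.5)/3-.5+150,187.5/3-.5+130),.067), "disc now", onz(t,(186.62,196.11),.012))
E
```

```text
t 41.8 pos [ 0.409  -0.2882  0.1514] alpha 0.1833 tilt -1.0 q1,q6 [-0.85  0.54] w 0.0544
.6008,.1248,.15,.145 twist 0.26 tx,ty,tz [  8.31 -12.7    0.05]
terra rim px expected [[182.62834733 192.31516616]] seen 183.67 192.00333333333333
onz [0.58414103 0.2369302  0.067     ] disc now [0.58296814 0.23891259 0.012     ]
```

Request:
servo_tool(
  series=[
    {"tx": 0,"ty": 0,"tz": 0,"twist": 0.26},
    {"tx": 0.28,"ty": -0.42,"tz": 0,"twist": 0},
    {"tx": 0.55,"ty": -0.84,"tz": 0,"twist": 0},
    {"tx": 0.55,"ty": -0.84,"tz": 0,"twist": 0},
    {"tx": 0.55,"ty": -0.84,"tz": 0,"twist": 0},
    {"tx": 0.55,"ty": -0.84,"tz": 0,"twist": 0},
    {"tx": 0.55,"ty": -0.84,"tz": 0,"twist": 0},
    {"tx": 0.55,"ty": -0.84,"tz": 0,"twist": 0},
    {"tx": 0.55,"ty": -0.84,"tz": 0,"twist": 0},
    {"tx": 0.55,"ty": -0.84,"tz": 0,"twist": 0},
    {"tx": 0.55,"ty": -0.84,"tz": 0,"twist": 0},
    {"tx": 0.55,"ty": -0.84,"tz": 0,"twist": 0},
    {"tx": 0.55,"ty": -0.84,"tz": 0,"twist": 0},
    {"tx": 0.55,"ty": -0.84,"tz": 0,"twist": 0},
    {"tx": 0.55,"ty": -0.84,"tz": 0,"twist": 0},
    {"tx": 0.5,"ty": -0.8,"tz": 0,"twist": 0},
    {"tx": 0.4,"ty": -0.56,"tz": 0,"twist": 0},
    {"tx": 0,"ty": 0,"tz": 0,"twist": 0},
  ],
)

```text
time: 43.6
tool_pos: [0.6009, 0.1278, 0.1487]
tool_rot: [-3.132, -0.232, 0.003]
wrist_force: [0.1, -1.3, -2.8]
gripper_width: 0.0547
grip_force: 38.0
```

```bash
python3 go.py .6014,.1248,.054,.145
```

```text
t 43.6 pos [0.6009 0.1278 0.1487] alpha 0.1479 tilt -1.0 q1,q6 [0.02 1.44] w 0.0547
.6014,.1248,.054,.145 twist 0.02 tx,ty,tz [0.   0.1  3.16]
```

Request:
servo_tool(
  series=[
    {"tx": 0,"ty": 0.05,"tz": 0.5,"twist": 0},
    {"tx": 0,"ty": 0,"tz": 0.8,"twist": 0},
    {"tx": 0,"ty": 0,"tz": 0.8,"twist": 0},
    {"tx": 0,"ty": 0,"tz": 0.6,"twist": 0},
    {"tx": 0,"ty": 0,"tz": 0.4,"twist": 0},
    {"tx": 0,"ty": 0,"tz": 0,"twist": 0},
    {"tx": 0,"ty": 0,"tz": 0,"twist": 0},
  ],
)

```text
time: 44.3
tool_pos: [0.6017, 0.1234, 0.0579]
tool_rot: [3.133, 0.227, 0.001]
wrist_force: [0.1, 0.3, -1.1]
gripper_width: 0.0549
grip_force: 38.0
```

```bash
python3 go.py .6014,.1248,.044,.145
```

```text
t 44.3 pos [0.6017 0.1234 0.0579] alpha 0.1444 tilt -1.0 q1,q6 [0.01 1.44] w 0.0549
.6014,.1248,.044,.145 twist -0.0 tx,ty,tz [-0.   -0.05  0.46]
```

Request:
servo_tool(
  series=[
    {"tx": 0,"ty": -0.04,"tz": 0.12,"twist": 0},
    {"tx": 0,"ty": 0,"tz": 0.12,"twist": 0},
    {"tx": 0,"ty": 0,"tz": 0.1,"twist": 0},
    {"tx": 0,"ty": 0,"tz": 0.06,"twist": 0},
    {"tx": 0,"ty": 0,"tz": 0.03,"twist": 0},
    {"tx": 0,"ty": 0,"tz": 0,"twist": 0},
    {"tx": 0,"ty": 0,"tz": 0,"twist": 0},
  ],
)

```text
time: 45.0
tool_pos: [0.6015, 0.1247, 0.0447]
tool_rot: [-3.133, -0.226, -0.0]
wrist_force: [-0.6, 0.6, -1.0]
gripper_width: 0.0548
grip_force: 38.0
```

Request:
servo_tool(
  series=[
    {"tx": 0,"ty": 0,"tz": 0.03,"twist": 0},
    {"tx": 0,"ty": 0,"tz": 0,"twist": 0},
    {"tx": 0,"ty": 0,"tz": 0.03,"twist": 0},
    {"tx": 0,"ty": 0,"tz": 0,"twist": 0},
  ],
)

```text
time: 45.4
tool_pos: [0.6016, 0.1247, 0.0438]
tool_rot: [3.133, 0.227, 0.001]
wrist_force: [-2.4, 0.2, 7.0]
gripper_width: 0.0547
grip_force: 38.7
```

Contact. I'll release, rise, and move clear of the boards for a final check.

Request:
servo_tool(
  series=[
    {"tx": 0,"ty": 0,"tz": 0,"twist": 0},
    {"tx": 0,"ty": 0,"tz": 0,"twist": 0},
    {"tx": 0,"ty": 0,"tz": 0,"twist": 0},
    {"tx": 0,"ty": 0,"tz": -0.3,"twist": 0},
    {"tx": 0,"ty": 0,"tz": -0.6,"twist": 0},
    {"tx": 0,"ty": 0,"tz": -1,"twist": 0},
    {"tx": 0,"ty": 0,"tz": -1,"twist": 0},
    {"tx": 0,"ty": 0,"tz": -0.8,"twist": 0},
    {"tx": -0.6,"ty": 0,"tz": -0.3,"twist": 0},
    {"tx": -0.9,"ty": 0,"tz": 0,"twist": 0},
    {"tx": -0.9,"ty": 0,"tz": 0,"twist": 0},
    {"tx": -0.9,"ty": 0,"tz": 0,"twist": 0},
    {"tx": -0.9,"ty": 0,"tz": 0,"twist": 0},
    {"tx": -0.9,"ty": 0,"tz": 0,"twist": 0},
    {"tx": -0.9,"ty": 0,"tz": 0,"twist": 0},
    {"tx": -0.6,"ty": 0,"tz": 0,"twist": 0},
    {"tx": -0.3,"ty": 0,"tz": 0,"twist": 0},
    {"tx": 0,"ty": 0,"tz": 0,"twist": 0},
  ],
  gripper=80,
)

```text
time: 47.2
tool_pos: [0.3963, 0.0949, 0.1634]
tool_rot: [3.133, 0.226, 0.002]
wrist_force: [0.4, -0.3, 0.3]
gripper_width: 0.08
grip_force: 0.0
```

```bash
python3 - <<'E'
from h import *
d=grab("scene","9");t=grab("top","9")
a=cv2.resize(d["frame"][150:330,160:445],None,fx=2.6,fy=2.0,interpolation=2)[:,:741]
b=cv2.resize(t["frame"][90:210,140:425],None,fx=2.6,fy=2,interpolation=2)[:,:741]
cv2.imwrite("pics/p9.png",np.vstack([a,b])[:,:,::-1])
E
```

```text
(no output)
```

View pics/p9.png

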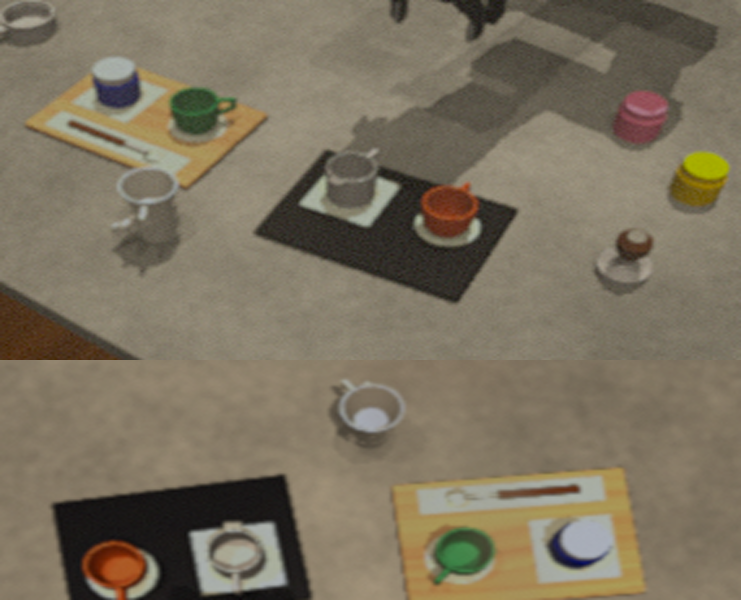

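All five things are in place: jar (115,85), green cup (195,110), spoon on the strip, jug (350,180) and terracotta cup (450,212). They stand upright, the bystanders haven't moved, and the gripper is clear, so I'll hand in.

```bash
python3 -c "
from workcell import job; print(job.sign_off())"
```

```text
the job is handed in; nothing more can be done
None
```

Both coffee sets are made up and the job is handed in after about 47 s of robot time: green cup, sugar jar and spoon on the oak board, terracotta cup and milk jug on the slate, with the white cup stack, portafilter and tamper left where they were.

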